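# Check the bench scale with its weights

## Robot

A 7-joint arm with a two-finger parallel gripper is mounted at the origin on the work surface. World frame = base frame: x ahead of the robot, y to its left, z up, the work surface at z = 0. Lengths are in m, angles in degrees, forces in N, time in s.
With the tool pointing down it reaches from about 0.425 to 0.875 m from the base axis. Payload 4.7 kg.
Tool frame: the origin (TCP) lies on the front face of the gripper's body, between the roots of the fingers; the fingertips stand 70 mm ahead of it and the grasp point (between the pads) lies 51 mm ahead of it (tip_extent is the distance from the TCP to the fingertips, in m); z points along the fingers, y is the direction in which the jaws open and shut (so a half turn about z gives the same grasp; the last joint's range is limited). The gripper opens to 87 mm and grips with 3 to 60 N. Pads are 19 mm wide; open, the fingers measure 117 mm over their backs; the gripper's body (75 mm by 190 mm) begins 51 mm behind the grasp point.
Start: joints at [67.156, 18.392, -4.016, 83.108, 1.295, 78.541, -3.26], TCP at [0.261, -0.595, 0.292] pointing down, gripper open.
Joint ranges: [-163.93, 163.93], [-17.29, 119.83], [-79.2, 71.16], [3.27, 140.29], [-89.18, 269.18], [5.43, 117.66], [-154.24, 154.24]. Speed limits (degrees/s): [147.25, 147.25, 180, 180, 180, 180, 180].

## Interface

Orientations are given as [roll, pitch, yaw] about the fixed x, y, z axes, in that order (R = Rz(yaw) Ry(pitch) Rx(roll)).
In Python, from cell import * gives the robot as it stands.
- The arm moves only by the tool carry_out, never from a script. Its argument "increments" is text: rows parted by semicolons, each of 7 numbers parted by spaces: the opening, from 0 (shut) to 1 (fully open), then the shift along the tool's x, y, z in m, then the turn, a rotation vector about the tool's x, y, z in degrees. A call has 1 to 20 rows; each row shifts and turns the pose as measured when the row begins, along the tool's axes as they then stand; what a row does not reach is not made up. A row lasts 1/8 s, in which the tool goes at most 62.5 mm and 10.7 degrees, less where a joint would pass 70% of its speed; a pose out of reach is approached as far as the arm can. A call is refused whole if a number of a shift passes 0.0625 or a number of a turn 10.7, either way. A call with a gripper value outside its range is refused whole. The fingers move at their own pace and stop on an object; "force" is the grip in N (left out, the last holds). Time passes only in rows, so rows that do not move let the fingers close. It gives the time, the measured TCP pose, the force and the opening at its end, in the units of the state.
- get_obs(): the state, without advancing time (a new reading comes with each control period).
- read_camera(name): name is "side" or "top"; returns a dict with "img" (400x640x3 uint8, blue, green, red), "fx", "fy", "cx", "cy" (pixels), "world_from_camera" (4x4, takes a point from camera to world coordinates). Camera axes: x right, y down, z forward; pixel columns grow to the right and rows downward; lengths in m; the calibration is good to about 2 mm. A picture is of the moment at which its call begins. There is no depth.
- sign_off(): hands the job in, once; it reports no verdict.
Trained networks look in a picture, given as the dict that the camera call returned (one of the last four; its "shot" number tells which), for a name from the list of things; names that differ only in an ending like _2 or _b are one class to them, and where a whole thing is asked for, a point or a joint stands for the part that bears it (a point fixed in the world has none). Each returns a list of dicts, best first, with "confidence" (0 to 1); they miss things now and then, are a little off and sometimes report something else, mostly with a low value. They report only what shows in the picture. A call takes as long as a camera call.
- masks_of(target, picture): "pixels" (400x640 bool, what is visible of it) and "bbox" ([left, top, right, bottom] in pixels, round what is visible of it).
The state is a dict: "time_s": time; "qpos": joint angles; "joint_velocities": joint speeds; "effort": joint torques, N m; "tool_pos": TCP position; "tool_rot": TCP orientation; "force": force on the tool from outside, world axes, zero at the start; "wrist_torque": the same for the moment, N m; "grip_width": finger opening in m.
Only numpy, scipy, OpenCV 4.12 (cv2) and the standard library are available. Lean on these libraries where they do the work, as an engineer would, in place of code of your own. Each camera call takes 0.05 s, during which the arm holds its last target.

## Task

Check the bench scale, leaving the other things on the bench alone: first clear every lump of broken mortar off its pan into the waste tub, then turn the knob of the peak pointer all the way back to its zero stop. Set the small check weight alone on the middle of the pan, let go and leave it standing there for a couple of seconds, then put it back upright in its tray, and do the same with the large weight, lowering it gently. At the end the pan is empty, both weights stand in the tray and the peak pointer is left showing the large weight's 500 g (if it was driven too far, reset it and load the large weight again).

Things in the scene. Friction and masses are not known exactly. Their poses are not given: they have to be found in the camera images.
- scale: spring bench scale, 1 kg, fixed to the bench: beige housing 310 x 205 mm (x, y), flat top 55 mm high. Origin under its middle; its x axis runs from the dial to the pan. The pan's centre is at x +75 mm. The dial faces up, centre at x -78 mm, 132 mm across, 61 mm high, a mark each 50 g, long at 0, 500 g and 1 kg; 0 is on the scale's +y side, 500 g towards the pan
- pan_top (a point): centre of the pan's upper face, marked by a dot and a ring 62 mm across; z up. The pan is a flat steel disc 156 mm across, 6 mm thick, no rim, its top 80 mm above the bench when empty; it only moves up and down on a spring, 15 mm a kilogram (0.65 N per mm), well damped, with a stop 17 mm down; 19 mm of air below it
- pan (a joint): how far the pan has sunk below its empty position, in m (0 empty, 0.003 with the small weight, 0.0075 with the large one)
- peak (a joint): peak pointer in rad: 0 at its zero stop, growing clockwise seen from above, 3.14 rad a kilogram (1.57 at 500 g), up to 3.6. The sinking pan pushes it up (209 rad per m) and it stays at the highest load seen until its knob is turned back anticlockwise; it turns very easily (friction 0.001 N m). A thin black pointer below it shows the present load
- peak_grip (a point): middle of the peak pointer's knob on the dial's centre: a black upright bar 36 mm long, 12 mm wide, 22 mm high, from 3 to 25 mm above the dial (middle 75 mm above the bench), turning about the vertical through this point. x axis along the bar towards the pointer's tip; the flat hand lies just over the dial, 52 mm long
- weight_small: small check weight, 200 g: polished steel cylinder 36 mm across and 22 mm high with a neck 12 mm across and on it a lifting knob 18 mm across, from 30 to 43 mm above its base; origin at the centre of its base, z up
- weight_large: large check weight, 500 g: polished steel cylinder 48 mm across and 32 mm high with a neck 16 mm across and on it a lifting knob 22 mm across, from 40 to 56 mm above its base; origin at the centre of its base, z up
- tray: wooden tray of the check weights, fixed to the bench: 110 x 180 mm (x, y), rim 18 mm high, 6 mm thick, inner floor 6 mm above the bench; origin under its middle. It stands left or right of the scale, the two weights in its two y halves, either way round
- tub: white open waste tub, fixed to the bench: 160 x 160 mm, 85 mm high, walls and floor 4 mm; origin under its middle. It stands on the other side of the scale from the tray
- chip1: a broken lump of grey mortar about 36 x 29 x 24 mm (x, y, z), 25 to 45 g; it starts flat on the pan; origin under its middle, x along its longest side, z up. It may be absent
- chip2: a broken lump of grey mortar about 36 x 29 x 24 mm (x, y, z), 25 to 45 g; it starts flat on the pan; origin under its middle, x along its longest side, z up. It may be absent
- chip3: a broken lump of grey mortar about 36 x 29 x 24 mm (x, y, z), 25 to 45 g; it starts flat on the pan; origin under its middle, x along its longest side, z up. It may be absent
- chip4: a broken lump of grey mortar about 36 x 29 x 24 mm (x, y, z), 25 to 45 g; it starts flat on the pan; origin under its middle, x along its longest side, z up. It may be absent
- jar: bystander: white screw-top jar, 68 mm across, 120 mm high; origin under its middle. Leave alone
- pen_pot: bystander: grey stone pot of pens, 72 mm across, 95 mm high, pens up to 165 mm; origin under its middle. Leave alone
- prism: bystander: grey mortar test bar 40 x 160 x 40 mm (x, y, z) lying beyond the scale; origin under its middle. Leave alone

How it is judged:
By the outcome, as a careful person would: the job done as asked, in the order asked, and still so for the second after the job is handed in, with the robot touching nothing.
Of chip1, chip2, chip3, chip4 only 2 to 4 are there at a start; the rules pass over those that are not, and their reading is None.
At some moment in a run one of chip1, chip2, chip3, chip4, weight_large, weight_small may be knocked a few centimetres aside while the robot is not near it.
Once in a run the grip may slacken for a moment while it holds something.
It also fails if it takes over 210 s, if anything falls off the work surface, if the arm or the gripper's body presses on something with over 40 N, if the wrist force passes 120 N, or if a joint passes its speed limit or range.

## Working session

There is one attempt and no reset: what is moved stays moved. The work goes in short steps, Python scripts to look and compute and a tool call to move; the robot and the scene stay as the last step left them, time stands still between calls to the robot, and variables do not carry over. Pictures are saved under pics/ and viewed, and the job is handed in when it is done.

Besides the shell and the picture viewer there is one more tool, called by a JSON object that holds its "name" and its "arguments", one argument or row to a line. carry_out: Moves the arm, as the interface text tells. Its arguments: {"type":"object","properties":{"increments":{"type":"string"},"force":{"type":"number"}},"required":["increments"]}

```bash
ls; mkdir -p pics; cat > h.py <<'E'
from cell import *
import numpy as np, cv2
def snap(n,tag):
    p=read_camera(n); cv2.imwrite(f'pics/{tag}.png',p['img']); return p
def ray(p,u,v):
    T=np.array(p['world_from_camera']); d=T[:3,:3]@np.array([(u-p['cx'])/p['fx'],(v-p['cy'])/p['fy'],1.]); return T[:3,3],d
def atz(p,u,v,z):
    o,d=ray(p,u,v); return o+d*(z-o[2])/d[2]
def proj(p,X):
    T=np.linalg.inv(np.array(p['world_from_camera'])); c=T[:3,:3]@np.array(X)+T[:3,3]
    return np.array([p['fx']*c[0]/c[2]+p['cx'],p['fy']*c[1]/c[2]+p['cy']])
E
python3 - <<'E'
from h import *
np.set_printoptions(precision=3,suppress=True)
for n in ('top','side'):
    p=snap(n,n+'0'); print(n,p['fx'],p['cx'],p['cy']); print(np.array(p['world_from_camera']))
    if n=='top':
        for t in ['scale','tray','tub','weight_small','weight_large','chip1','jar','pen_pot','prism','peak_grip','pan_top']:
            try:
                for m in masks_of(t,p)[:5]:
                    ys,xs=np.where(m['pixels']); print(t,round(m['confidence'],2),m['bbox'],xs.mean().round(1),ys.mean().round(1))
            except Exception as e: print(t,e)
print(get_obs())
E
```

```text
pics
top 517.3284246911352 320.97847209808236 198.40763134758635
[[-0.004 -0.997  0.078  0.508]
 [-1.     0.004  0.005  0.013]
 [-0.006 -0.078 -0.997  1.492]
 [ 0.     0.     0.     1.   ]]
scale 0.77 [287.3, 160.4, 385.5, 289.9] 337.3 228.3
scale 0.27 [441.0, 246.6, 452.2, 257.2] 446.4 249.8
tray 0.69 [399.7, 220.2, 468.3, 268.8] 433.0 244.0
tub 0.83 [189.7, 225.3, 264.0, 295.7] 225.3 259.2
weight_large 0.61 [416.4, 229.0, 428.9, 247.3] 421.3 236.9
chip1 0.62 [325.5, 176.6, 341.4, 187.9] 333.7 183.3
chip1 0.48 [321.6, 203.8, 330.8, 219.4] 326.2 211.0
chip1 0.42 [194.8, 162.1, 225.2, 191.7] 208.2 175.4
jar 0.7 [193.3, 163.2, 227.0, 189.0] 207.9 175.5
pen_pot 0.79 [431.8, 165.6, 461.0, 198.7] 447.8 181.1
prism 0.85 [306.2, 126.8, 366.1, 153.3] 334.2 140.7
pan_top 0.87 [314.1, 170.1, 371.1, 227.5] 345.7 199.2
side 367.67743596401596 322.15872827638964 199.77105541166466
[[-0.973 -0.151  0.173  0.458]
 [-0.229  0.698 -0.679  0.589]
 [-0.018 -0.701 -0.713  0.687]
 [ 0.     0.     0.     1.   ]]
{'time_s': 0.65, 'qpos': array([67.157, 18.39 , -4.015, 83.108,  1.294, 78.542, -3.26 ]), 'joint_velocities': array([-0.078,  0.053,  0.041,  0.018,  0.037, -0.085, -0.019]), 'effort': array([ -0.001, -49.088,  -0.403, -31.267,  -0.064,   0.034,   0.   ]), 'tool_pos': array([ 0.261, -0.595,  0.292]), 'tool_rot': array([179.994,   0.002,  23.65 ]), 'force': array([0.196, 0.013, 0.246]), 'wrist_torque': array([-0.011,  0.021, -0.   ]), 'grip_width': 0.08730393376046669}
```

```bash
python3 - <<'E'
import cv2
a=cv2.imread('pics/top0.png')[110:310,180:480]; cv2.imwrite('pics/top0c.png',cv2.resize(a,None,fx=2.66,fy=2.66,interpolation=cv2.INTER_CUBIC))
E
```

```text
(no output)
```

View pics/top0c.png

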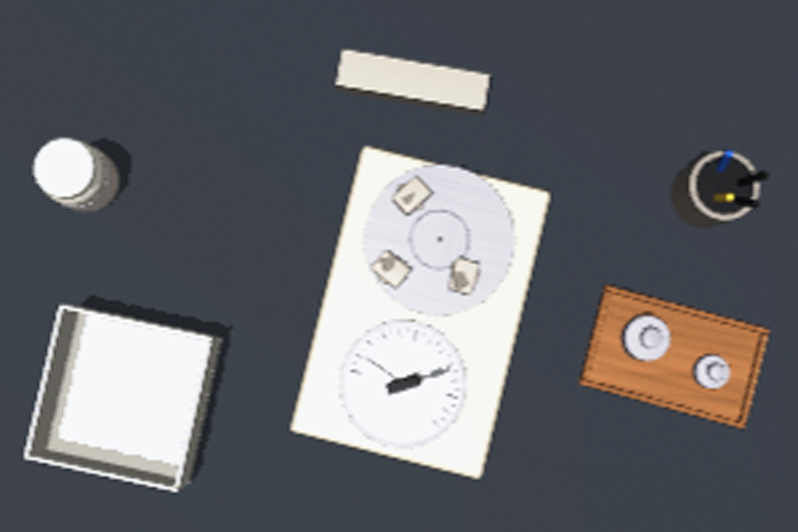

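View pics/side0.png

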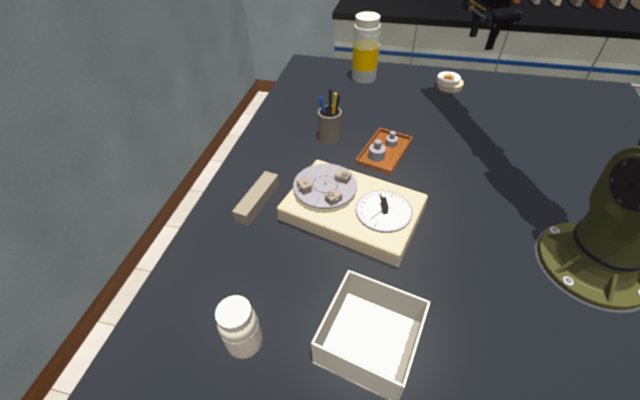

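```bash
python3 - <<'E'
import cv2
I=cv2.imread('pics/top0.png')
a=I[160:240,300:390]; cv2.imwrite('pics/pan0.png',cv2.resize(a,None,fx=7,fy=7,interpolation=cv2.INTER_CUBIC))
a=I[215:295,290:390]; cv2.imwrite('pics/dial0.png',cv2.resize(a,None,fx=7,fy=7,interpolation=cv2.INTER_CUBIC))
E
```

```text
(no output)
```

View pics/pan0.png

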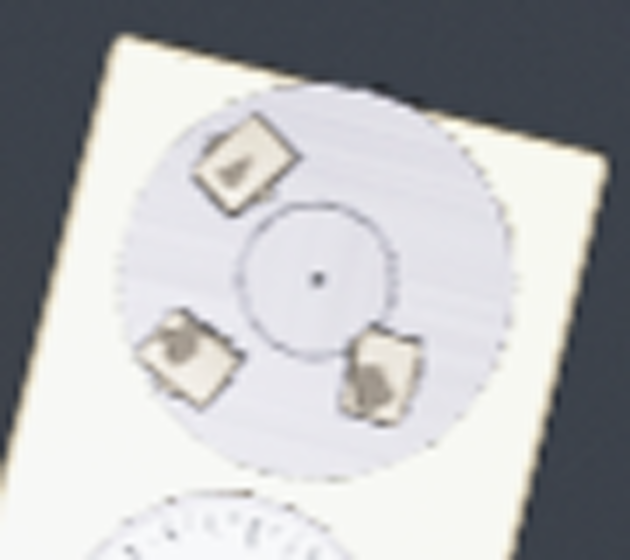

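View pics/dial0.png

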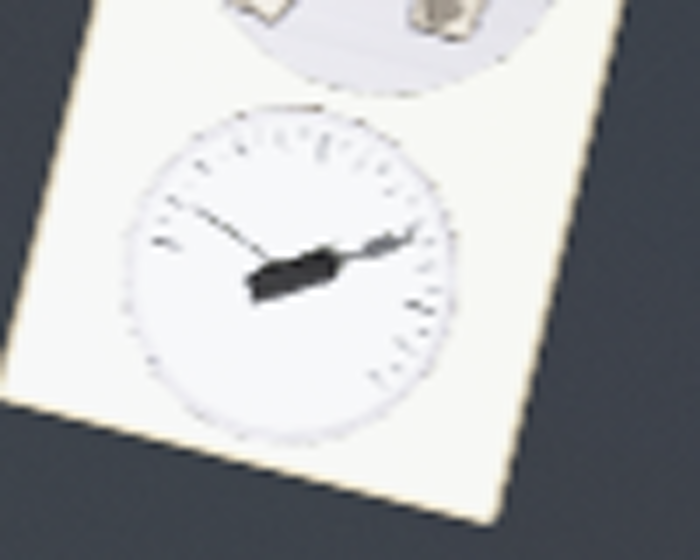

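```bash
python3 - <<'E'
import cv2
I=cv2.imread('pics/top0.png')
a=I[210:275,392:475]; cv2.imwrite('pics/tray0.png',cv2.resize(a,None,fx=8,fy=8,interpolation=cv2.INTER_CUBIC))
I=cv2.imread('pics/side0.png')
a=I[120:220,270:430]; cv2.imwrite('pics/sidec.png',cv2.resize(a,None,fx=5,fy=5,interpolation=cv2.INTER_CUBIC))
E
```

```text
(no output)
```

View pics/tray0.png

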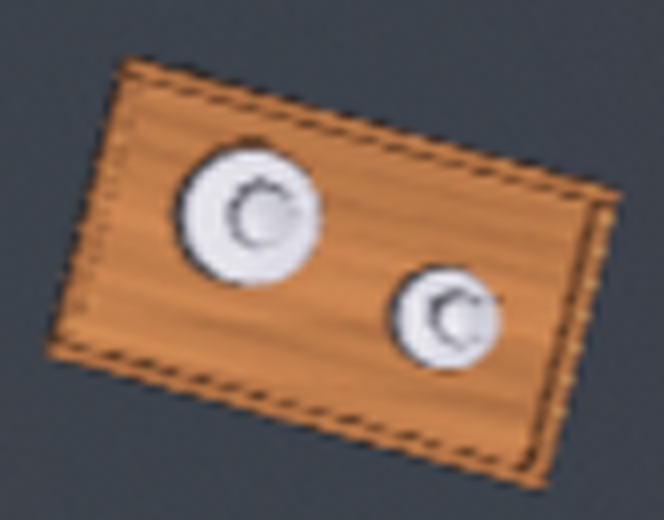

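View pics/sidec.png

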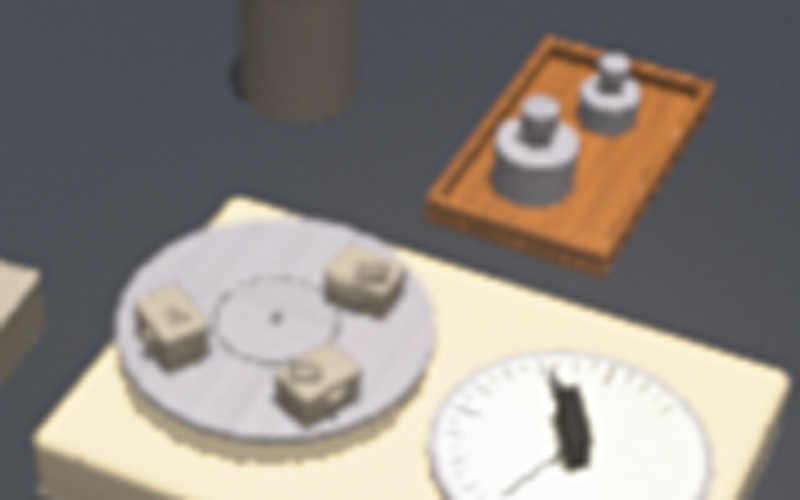

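```bash
cat > m0.py <<'E'
from h import *
np.set_printoptions(precision=4,suppress=True)
class P(dict): pass
p=read_camera('top')
def q(x,y,f,ox,oy,z): return atz(p,(x+.5)/f-.5+ox,(y+.5)/f-.5+oy,z)
for n,c in dict(A=[(195,175),(253,115),(300,157),(235,215)],B=[(180,310),(243,355),(200,410),(137,355)],C=[(375,325),(422,342),(395,427),(342,412)]).items():
    w=np.array([q(x,y,7,300,160,.1025)[:2] for x,y in c]); 
    r=cv2.minAreaRect((w*1000).astype(np.float32)); print(n,w.mean(0),r)
    d=[w[i]-w[(i+1)%4] for i in range(4)]
    print(' edge len/dir',[(round(float(np.linalg.norm(e))*1000,1),round(float(np.degrees(np.arctan2(e[1],e[0]))%180),1)) for e in d])
print('pan dot',q(317,279,7,300,160,.0785))
print('hous',[q(120,38,7,300,160,.055)[:2],q(606,157,7,300,160,.055)[:2],q(493,522,7,290,215,.055)[:2],q(0,400,7,290,215,.055)[:2]])
print('knob c',q(295,273,7,290,215,.086),'tip',q(410,238,7,290,215,.065),'dial c',q(291,273,7,290,215,.061))
print('zero mark',q(162,243,7,290,215,.061), q(420,307,7,290,215,.061))
print('WL',q(250,216,8,392,210,.038),q(264,212,8,392,210,.062))
print('WS',q(445,318,8,392,210,.028),q(465,318,8,392,210,.049))
print('tray',[q(x,y,8,392,210,.018)[:2] for x,y in [(125,60),(622,195),(545,488),(50,352)]])
def c(x,y,z): return q(x,y,2.66,180,110,z)[:2]
print('tub',[c(x,y,.085) for x,y in [(62,306),(222,336),(180,491),(25,458)]])
print('jar',c(66,168,.12),'pot',c(725,185,.095),'prism',[c(*t,.04) for t in [(342,51),(490,74),(485,109),(337,84)]])
E
python3 m0.py
```

```text
A [ 0.6569 -0.0165] ((656.5355834960938, -17.05447006225586), (24.341121673583984, 33.580787658691406), 45.84760665893555)
 edge len/dir [(32.3, 135.8), (24.4, 47.7), (33.7, 131.6), (21.8, 44.6)]
B [0.5829 0.0053] ((583.363525390625, 4.756078720092773), (32.1049919128418, 26.780216217041016), 48.6148796081543)
 edge len/dir [(29.7, 54.1), (26.8, 141.7), (32.1, 48.6), (23.9, 136.1)]
C [ 0.5753 -0.0689] ((574.8709716796875, -68.92701721191406), (21.031002044677734, 35.78564453125), 69.79723358154297)
 edge len/dir [(19.2, 69.8), (34.3, 161.9), (21.1, 73.9), (35.8, 158.8)]
pan dot [ 0.6147 -0.0447  0.0785]
hous [array([0.7135, 0.0324]), array([ 0.6648, -0.1611]), array([ 0.3692, -0.0853]), array([0.4174, 0.1082])]
knob c [ 0.4676 -0.0077  0.086 ] tip [ 0.4805 -0.0532  0.065 ] dial c [ 0.4669 -0.0065  0.061 ]
zero mark [0.4788 0.0441 0.061 ] [ 0.4534 -0.0571  0.061 ]
WL [ 0.5126 -0.2637  0.038 ] [ 0.5139 -0.2639  0.062 ]
WS [ 0.4766 -0.3333  0.028 ] [ 0.477  -0.3353  0.049 ]
tray [array([ 0.5682, -0.2241]), array([ 0.5196, -0.3994]), array([ 0.4166, -0.3696]), array([ 0.465 , -0.1959])]
tub [array([0.5469, 0.3419]), array([0.5157, 0.178 ]), array([0.3595, 0.2198]), array([0.3931, 0.3773])]
jar [0.6845 0.3316] pot [ 0.6671 -0.3355] prism [array([0.8194, 0.0563]), array([ 0.7937, -0.1016]), array([ 0.756 , -0.0959]), array([0.7837, 0.0617])]
```

```bash
cat > go.py <<'E'
import sys
from h import *
# usage: go.py x y z yaw [n]
def plan(x,y,z,yaw,n=None):
    o=get_obs(); t=np.array(o['tool_pos']); r=o['tool_rot']
    print('t',round(o['time_s'],2),'pos',t.round(4),'rot',np.round(r,2),'w',round(o['grip_width'],4),'F',np.round(o['force'],1),'j7',round(o['qpos'][6],1))
    dy=(yaw-r[2]+180)%360-180
    d=np.array([x,y,z])-t; a=np.radians(yaw)
    s=[np.cos(a)*d[0]+np.sin(a)*d[1], np.sin(a)*d[0]-np.cos(a)*d[1], -d[2]]
    n=n or int(np.ceil(np.linalg.norm(s[:2])/.045)) or 1
    print('turn z tot',round(-dy,2),'rows',int(np.ceil(abs(dy)/10.7)),'shift tot',np.round(s,4),'| per',n,np.round(np.array(s)/n,4))
if __name__=='__main__':
    v=[float(a) for a in sys.argv[1:]]; plan(*v[:4],*(int(k) for k in v[4:]))
E
python3 go.py .575 -.069 .22 -20
```

```text
t 0.7 pos [ 0.2607 -0.5954  0.2923] rot [179.99   0.    23.65] w 0.0872 F [ 0.4 -0.3  0.6] j7 -3.3
turn z tot 43.65 rows 5 shift tot [ 0.1153 -0.6022  0.0723] | per 14 [ 0.0082 -0.043   0.0052]
```

{"name": "carry_out", "arguments": {
  "increments": "0.58 0 0 0 0 0 8.7;0.58 0 0 0 0 0 8.7;0.58 0 0 0 0 0 8.7;0.58 0 0 0 0 0 8.7;0.58 0 0 0 0 0 8.7;0.58 0.008 -0.04 0 0 0 0;0.58 0.008 -0.04 0 0 0 0;0.58 0.008 -0.04 0 0 0 0;0.58 0.008 -0.04 0 0 0 0;0.58 0.008 -0.04 0 0 0 0;0.58 0.008 -0.04 0 0 0 0;0.58 0.008 -0.04 0 0 0 0;0.58 0.008 -0.04 0 0 0 0;0.58 0.008 -0.04 0 0 0 0;0.58 0.008 -0.04 0 0 0 0;0.58 0.008 -0.04 0 0 0 0;0.58 0.008 -0.04 0 0 0 0;0.58 0.008 -0.04 0 0 0 0;0.58 0.008 -0.04 0 0 0 0;0.58 0 0 0 0 0 0",
  "force": 15
}}

```text
time_s: 3.2
tool_pos: [0.5787, -0.0999, 0.2935]
tool_rot: [179.9, -0.3, -21.5]
force: [-0.4, 0.5, 0.4]
grip_width: 0.0502
```

```bash
python3 go.py .575 -.069 .153 -20
```

```text
t 3.2 pos [ 0.5787 -0.0999  0.2935] rot [179.9   -0.34 -21.47] w 0.0502 F [-0.4  0.5  0.4] j7 -107.9
turn z tot -1.47 rows 1 shift tot [-0.014  -0.0278  0.1405] | per 1 [-0.014  -0.0278  0.1405]
```

{"name": "carry_out", "arguments": {
  "increments": "0.58 -0.014 -0.028 0.03 0 0 -1.5;0.58 0 0 0.03 0 0 0;0.58 0 0 0.025 0 0 0;0.58 0 0 0 0 0 0"
}}

```text
time_s: 3.7
tool_pos: [0.5758, -0.0722, 0.2071]
tool_rot: [179.7, -0.5, -20.1]
force: [-0.8, -0.3, 1.0]
grip_width: 0.0501
```

```bash
python3 go.py .575 -.069 .153 -20; python3 - <<'E'
from h import *
p=snap('side','s1'); a=p['img'][100:240,260:440]; cv2.imwrite('pics/s1c.png',cv2.resize(a,None,fx=4,fy=4,interpolation=cv2.INTER_CUBIC))
E
```

```text
t 3.7 pos [ 0.5758 -0.0722  0.2071] rot [179.74  -0.46 -20.13] w 0.0501 F [-0.8 -0.3  1. ] j7 -110.6
turn z tot -0.13 rows 1 shift tot [-0.0018 -0.0027  0.0541] | per 1 [-0.0018 -0.0027  0.0541]
```

View pics/s1c.png

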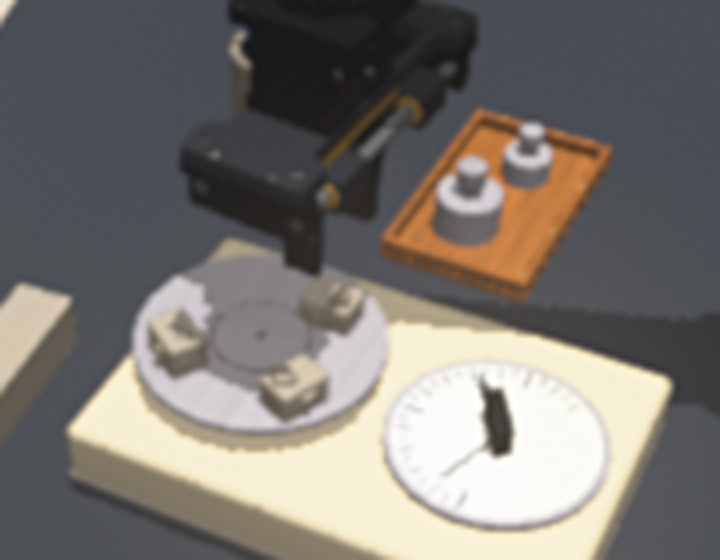

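{"name": "carry_out", "arguments": {
  "increments": "0.58 -0.002 -0.003 0.02 0 0 0;0.58 0 0 0.02 0 0 0;0.58 0 0 0.012 0 0 0;0.2 0 0 0 0 0 0;0.2 0 0 0 0 0 0;0.2 0 0 0 0 0 0;0.2 0 0 0 0 0 0",
  "force": 15
}}

```text
time_s: 4.62
tool_pos: [0.5787, -0.0708, 0.1584]
tool_rot: [179.8, -1.1, -20.3]
force: [0.0, -0.7, -0.8]
grip_width: 0.0301
```

```bash
python3 go.py .454 .279 .22 -20
```

```text
t 4.62 pos [ 0.5787 -0.0708  0.1584] rot [179.8   -1.07 -20.29] w 0.0301 F [ 0.  -0.7 -0.8] j7 -112.2
turn z tot -0.29 rows 1 shift tot [-0.2368 -0.2861 -0.0616] | per 9 [-0.0263 -0.0318 -0.0068]
```

{"name": "carry_out", "arguments": {
  "increments": "0.2 0 0 -0.03 0 -1 0;0.2 0 0 -0.035 0 0 0;0.2 0 0 0 0 0 0;0.2 -0.024 -0.03 0 0 0 0;0.2 -0.024 -0.03 0 0 0 0;0.2 -0.024 -0.03 0 0 0 0;0.2 -0.024 -0.03 0 0 0 0;0.2 -0.024 -0.03 0 0 0 0;0.2 -0.024 -0.03 0 0 0 0;0.2 -0.024 -0.03 0 0 0 0;0.2 -0.024 -0.03 0 0 0 0;0.2 -0.024 -0.03 0 0 0 0;0.2 -0.024 -0.03 0 0 0 0;0.2 0 0 0 0 0 0"
}}

```text
time_s: 6.38
tool_pos: [0.4498, 0.303, 0.2152]
tool_rot: [179.5, 0.4, -20.4]
force: [0.5, -1.2, -0.5]
grip_width: 0.03
```

```bash
python3 go.py .454 .279 .135 -20
```

```text
t 6.38 pos [0.4498 0.303  0.2152] rot [179.48   0.37 -20.45] w 0.03 F [ 0.5 -1.2 -0.5] j7 -153.3
turn z tot -0.45 rows 1 shift tot [0.0122 0.0211 0.0802] | per 1 [0.0122 0.0211 0.0802]
```

{"name": "carry_out", "arguments": {
  "increments": "0.2 0.003 0.006 0.02 0 0 -10;0.2 0.003 0.006 0.03 0 0 -10;0.2 0 0 0.03 0 0 -10;0.2 0 0 0 0 0 0;0.6 0 0 0 0 0 0;0.6 0 0 0 0 0 0;0.6 0 0 -0.04 0 0 0;0.6 0 0 -0.04 0 0 -10;0.6 0 0 0 0 0 -10;0.6 0 0 0 0 0 -10;0.6 0 0 0 0 0 -10;0.6 0 0 0 0 0 0"
}}

```text
time_s: 7.88
tool_pos: [0.4569, 0.2879, 0.2235]
tool_rot: [179.5, 0.1, 50.7]
force: [0.5, -1.1, 0.5]
grip_width: 0.0525
```

```bash
python3 go.py .583 .005 .21 51; python3 - <<'E'
from h import *
p=snap('top','t2'); a=p['img'][110:310,180:480]; cv2.imwrite('pics/t2c.png',cv2.resize(a,None,fx=2.66,fy=2.66,interpolation=cv2.INTER_CUBIC))
E
```

```text
t 7.88 pos [0.4569 0.2879 0.2235] rot [1.7955e+02 6.0000e-02 5.0670e+01] w 0.0525 F [ 0.5 -1.1  0.5] j7 -82.1
turn z tot -0.33 rows 1 shift tot [-0.1405  0.276   0.0135] | per 7 [-0.0201  0.0394  0.0019]
```

View pics/t2c.png

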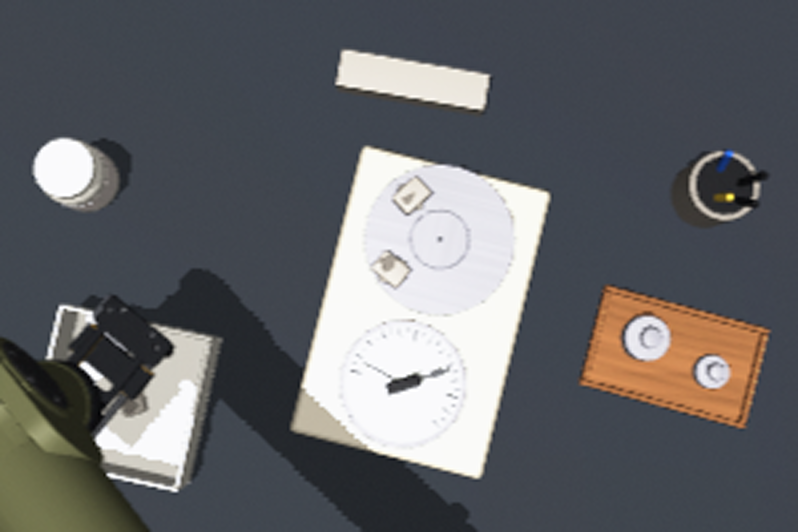

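{"name": "carry_out", "arguments": {
  "increments": "0.6 -0.0175 0.0345 0.001 0 0 0;0.6 -0.0175 0.0345 0.001 0 0 0;0.6 -0.0175 0.0345 0.001 0 0 0;0.6 -0.0175 0.0345 0.001 0 0 0;0.6 -0.0175 0.0345 0.001 0 0 0;0.6 -0.0175 0.0345 0.001 0 0 0;0.6 -0.0175 0.0345 0.001 0 0 0;0.6 -0.0175 0.0345 0.001 0 0 0;0.6 0 0 0 0 0 0"
}}

```text
time_s: 9.05
tool_pos: [0.5832, -0.0045, 0.2221]
tool_rot: [179.2, -0.3, 48.8]
force: [-0.4, 0.5, 0.1]
grip_width: 0.0519
```

```bash
python3 go.py .583 .005 .155 51
```

```text
t 9.05 pos [ 0.5832 -0.0045  0.2221] rot [179.18  -0.29  48.76] w 0.0519 F [-0.4  0.5  0.1] j7 -50.9
turn z tot -2.24 rows 1 shift tot [ 0.0073 -0.0061  0.0671] | per 1 [ 0.0073 -0.0061  0.0671]
```

{"name": "carry_out", "arguments": {
  "increments": "0.6 0.007 -0.006 0.01 0.8 -0.3 -2.2;0.6 0 0 0.02 0 0 0;0.6 0 0 0.02 0 0 0;0.6 0 0 0 0 0 0"
}}

```text
time_s: 9.55
tool_pos: [0.5815, 0.0106, 0.168]
tool_rot: [-179.8, 0.0, 51.3]
force: [1.1, 0.1, 0.5]
grip_width: 0.0523
```

```bash
python3 go.py .583 .005 .155 51
```

```text
t 9.55 pos [0.5815 0.0106 0.168 ] rot [-1.798e+02  4.000e-02  5.126e+01] w 0.0523 F [1.1 0.1 0.5] j7 -51.3
turn z tot 0.26 rows 1 shift tot [-0.0034  0.0047  0.013 ] | per 1 [-0.0034  0.0047  0.013 ]
```

{"name": "carry_out", "arguments": {
  "increments": "0.6 -0.003 0.005 0.005 0 0 0;0.6 0 0 0.007 0 0 0;0.6 0 0 0 0 0 0;0.2 0 0 0 0 0 0;0.2 0 0 0 0 0 0;0.2 0 0 0 0 0 0;0.2 0 0 0 0 0 0"
}}

```text
time_s: 10.42
tool_pos: [0.5844, 0.0059, 0.1568]
tool_rot: [-179.9, -0.1, 51.3]
force: [-0.2, 0.1, -0.0]
grip_width: 0.0309
```

```bash
python3 go.py .454 .269 .22 51 10
```

```text
t 10.43 pos [0.5844 0.0059 0.1568] rot [-1.7992e+02 -5.0000e-02  5.1310e+01] w 0.0309 F [-0.2  0.1 -0. ] j7 -51.2
turn z tot 0.31 rows 1 shift tot [ 0.1224 -0.2669 -0.0632] | per 10 [ 0.0122 -0.0267 -0.0063]
```

{"name": "carry_out", "arguments": {
  "increments": "0.2 0 0 -0.03 0 0 0;0.2 0 0 -0.035 0 0 0;0.2 0 0 0 0 0 0;0.2 0.012 -0.027 0 0 0 0;0.2 0.012 -0.027 0 0 0 0;0.2 0.012 -0.027 0 0 0 0;0.2 0.012 -0.027 0 0 0 0;0.2 0.012 -0.027 0 0 0 0;0.2 0.012 -0.027 0 0 0 0;0.2 0.012 -0.027 0 0 0 0;0.2 0.012 -0.027 0 0 0 0;0.2 0.012 -0.027 0 0 0 0;0.2 0.012 -0.027 0 0 0 0;0.2 0 0 0 0 0 0;0.2 0 0 0 0 0 0"
}}

```text
time_s: 12.3
tool_pos: [0.4394, 0.272, 0.2121]
tool_rot: [-179.4, 0.7, 51.2]
force: [0.5, 0.4, -0.6]
grip_width: 0.0312
```

```bash
python3 go.py .454 .269 .145 51 1
```

```text
t 12.3 pos [0.4394 0.272  0.2121] rot [-179.38    0.73   51.18] w 0.0312 F [ 0.5  0.4 -0.6] j7 -79.4
turn z tot 0.18 rows 1 shift tot [0.0069 0.0133 0.0671] | per 1 [0.0069 0.0133 0.0671]
```

{"name": "carry_out", "arguments": {
  "increments": "0.2 0.003 0.006 0.03 -0.6 0.7 0;0.2 0.003 0.006 0.03 0 0 0;0.2 0 0 0 0 0 0;0.6 0 0 0 0 0 0;0.6 0 0 0 0 0 0;0.6 0 0 -0.04 0 0 0;0.6 0 0 -0.04 0 0 -10.4;0.6 0 0 0 0 0 -10.4;0.6 0 0 0 0 0 -10.4;0.6 0 0 0 0 0 -10.4;0.6 0 0 0 0 0 -10.4;0.6 0 0 0 0 0 -10.4;0.6 0 0 0 0 0 -10.4;0.6 0 0 0 0 0 -10.4;0.6 0 0 0 0 0 0"
}}

```text
time_s: 14.18
tool_pos: [0.4576, 0.2684, 0.2466]
tool_rot: [179.1, 0.9, 136.6]
force: [0.8, 0.5, -0.3]
grip_width: 0.0523
```

```bash
python3 go.py .6567 -.0167 .21 134 11;python3 - <<'E'
from h import *
p=snap('top','t3'); a=p['img'][110:310,180:480]; cv2.imwrite('pics/t3c.png',cv2.resize(a,None,fx=2.66,fy=2.66,interpolation=cv2.INTER_CUBIC))
E
```

```text
t 14.18 pos [0.4576 0.2684 0.2466] rot [179.06   0.87 136.55] w 0.0523 F [ 0.8  0.5 -0.3] j7 5.4
turn z tot 2.55 rows 1 shift tot [-0.3434 -0.0548  0.0366] | per 11 [-0.0312 -0.005   0.0033]
```

View pics/t3c.png

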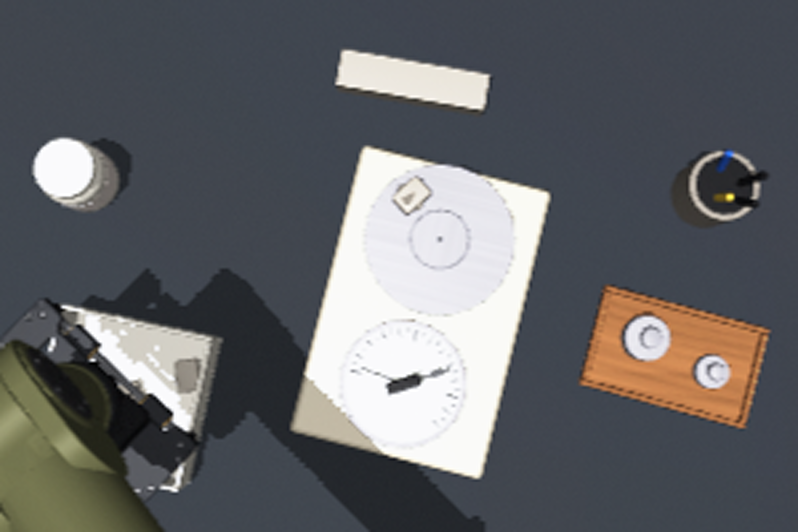

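{"name": "carry_out", "arguments": {
  "increments": "0.6 0 0 0 0.9 0.9 2.5;0.6 0 0 0 0 0 0;0.6 -0.0312 -0.005 0.002 0 0 0;0.6 -0.0312 -0.005 0.002 0 0 0;0.6 -0.0312 -0.005 0.002 0 0 0;0.6 -0.0312 -0.005 0.002 0 0 0;0.6 -0.0312 -0.005 0.002 0 0 0;0.6 -0.0312 -0.005 0.002 0 0 0;0.6 -0.0312 -0.005 0.002 0 0 0;0.6 -0.0312 -0.005 0.002 0 0 0;0.6 -0.0312 -0.005 0.002 0 0 0;0.6 -0.0312 -0.005 0.002 0 0 0;0.6 -0.0312 -0.005 0.002 0 0 0;0.6 0 0 0 0 0 0;0.6 0 0 0 0 0 0"
}}

```text
time_s: 16.1
tool_pos: [0.6597, -0.0243, 0.2286]
tool_rot: [179.5, 0.4, 133.1]
force: [1.0, -0.6, 0.2]
grip_width: 0.0521
```

```bash
python3 go.py .6567 -.0167 .156 134 1
```

```text
t 16.1 pos [ 0.6597 -0.0243  0.2286] rot [179.53   0.39 133.11] w 0.0521 F [ 1.  -0.6  0.2] j7 29.6
turn z tot -0.89 rows 1 shift tot [0.0076 0.0031 0.0726] | per 1 [0.0076 0.0031 0.0726]
```

{"name": "carry_out", "arguments": {
  "increments": "0.6 0.0076 0.003 0.02 0.4 0.4 -0.9;0.6 0 0 0.02 0 0 0;0.6 0 0 0.01 0 0 0;0.6 0 0 0 0 0 0;0.6 0 0 0 0 0 0"
}}

```text
time_s: 16.73
tool_pos: [0.6548, -0.0126, 0.1742]
tool_rot: [-180.0, -0.1, 134.3]
force: [1.2, 0.2, -0.5]
grip_width: 0.0521
```

```bash
python3 go.py .6567 -.0167 .156 134 1
```

```text
t 16.73 pos [ 0.6548 -0.0126  0.1742] rot [-1.7997e+02 -1.4000e-01  1.3433e+02] w 0.0521 F [ 1.2  0.2 -0.5] j7 28.5
turn z tot 0.33 rows 1 shift tot [-0.0042 -0.0015  0.0182] | per 1 [-0.0042 -0.0015  0.0182]
```

{"name": "carry_out", "arguments": {
  "increments": "0.6 -0.003 -0.001 0.01 0 0 0;0.6 0 0 0.007 0 0 0;0.6 0 0 0 0 0 0;0.2 0 0 0 0 0 0;0.2 0 0 0 0 0 0;0.2 0 0 0 0 0 0;0.2 0 0 0 0 0 0"
}}

```text
time_s: 17.6
tool_pos: [0.6572, -0.0162, 0.1575]
tool_rot: [179.9, -0.0, 134.3]
force: [-0.3, 0.6, 0.9]
grip_width: 0.033
```

```bash
python3 go.py .454 .269 .22 134 11
```

```text
t 17.6 pos [ 0.6572 -0.0162  0.1575] rot [ 1.7994e+02 -2.0000e-02  1.3428e+02] w 0.033 F [-0.3  0.6  0.9] j7 28.2
turn z tot 0.28 rows 1 shift tot [ 0.3463  0.052  -0.0625] | per 11 [ 0.0315  0.0047 -0.0057]
```

{"name": "carry_out", "arguments": {
  "increments": "0.2 0 0 -0.03 0 0 0;0.2 0 0 -0.035 0 0 0;0.2 0 0 0 0 0 0;0.2 0.031 0.0045 0 0 0 0;0.2 0.031 0.0045 0 0 0 0;0.2 0.031 0.0045 0 0 0 0;0.2 0.031 0.0045 0 0 0 0;0.2 0.031 0.0045 0 0 0 0;0.2 0.031 0.0045 0 0 0 0;0.2 0.031 0.0045 0 0 0 0;0.2 0.031 0.0045 0 0 0 0;0.2 0.031 0.0045 0 0 0 0;0.2 0.031 0.0045 0 0 0 0;0.2 0.031 0.0045 0 0 0 0;0.2 0 0 0 0 0 0;0.2 0 0 0 0 0 0"
}}

```text
time_s: 19.6
tool_pos: [0.4428, 0.2668, 0.2112]
tool_rot: [-179.2, -0.4, 134.2]
force: [-0.2, -0.1, -1.0]
grip_width: 0.0332
```

```bash
python3 go.py .446 .285 .145 134 1
```

```text
t 19.6 pos [0.4428 0.2668 0.2112] rot [-179.24   -0.45  134.16] w 0.0332 F [-0.2 -0.1 -1. ] j7 1.7
turn z tot 0.16 rows 1 shift tot [0.0109 0.0149 0.0662] | per 1 [0.0109 0.0149 0.0662]
```

{"name": "carry_out", "arguments": {
  "increments": "0.2 0.005 0.007 0.03 -0.7 -0.4 0;0.2 0.004 0.006 0.03 0 0 0;0.2 0 0 0 0 0 0;0.6 0 0 0 0 0 0;0.6 0 0 0 0 0 0;0.5 0 0 -0.04 0 0 0;0.5 0 0 -0.04 0 0 7;0.5 0 0 0 0 0 7;0.5 0 0 0 0 0 7;0.5 0 0 0 0 0 7;0.5 0 0 0 0 0 0;0.5 0 0 0 0 0 0"
}}

```text
time_s: 21.1
tool_pos: [0.4527, 0.2778, 0.2409]
tool_rot: [179.2, 0.2, 104.8]
force: [-0.0, -0.4, -1.2]
grip_width: 0.0435
```

```bash
python3 go.py .5467 -.0069 .22 106 10
```

```text
t 21.1 pos [0.4527 0.2778 0.2409] rot [1.7922e+02 1.6000e-01 1.0481e+02] w 0.0435 F [-0.  -0.4 -1.2] j7 -26.9
turn z tot -1.19 rows 1 shift tot [-0.2996  0.0119  0.0209] | per 10 [-0.03    0.0012  0.0021]
```

{"name": "carry_out", "arguments": {
  "increments": "0.5 -0.028 -0.0066 0 0.8 0.2 -1.2;0.5 -0.028 -0.0066 0 0 0 0;0.5 -0.028 -0.0066 0 0 0 0;0.5 -0.028 -0.0066 0 0 0 0;0.5 -0.028 -0.0066 0 0 0 0;0.5 -0.028 -0.0066 0 0 0 0;0.5 -0.028 -0.0066 0 0 0 0;0.5 -0.028 -0.0066 0 0 0 0;0.5 -0.028 -0.0066 0 0 0 0;0.5 -0.028 -0.0066 0 0 0 0;0.5 0 0 0 0 0 0;0.5 0 0 0 0 0 0;0.5 0 0 0 0 0 0"
}}

```text
time_s: 22.72
tool_pos: [0.4693, -0.0156, 0.2425]
tool_rot: [179.8, -0.1, 107.5]
force: [0.2, 0.0, 0.8]
grip_width: 0.0436
```

```bash
python3 go.py .466 -.007 .142 106 1;python3 - <<'E'
from h import *
p=snap('side','s4'); cv2.imwrite('pics/s4c.png',cv2.resize(p['img'][100:400,220:460],None,fx=2,fy=2,interpolation=cv2.INTER_CUBIC))
p=snap('top','t4'); cv2.imwrite('pics/t4c.png',cv2.resize(p['img'][110:310,180:480],None,fx=2.66,fy=2.66,interpolation=cv2.INTER_CUBIC))
E
```

```text
t 22.73 pos [ 0.4693 -0.0156  0.2425] rot [ 1.7984e+02 -5.0000e-02  1.0750e+02] w 0.0436 F [0.2 0.  0.8] j7 17.1
turn z tot 1.5 rows 1 shift tot [ 0.0092 -0.0008  0.1005] | per 1 [ 0.0092 -0.0008  0.1005]
```

View pics/s4c.png

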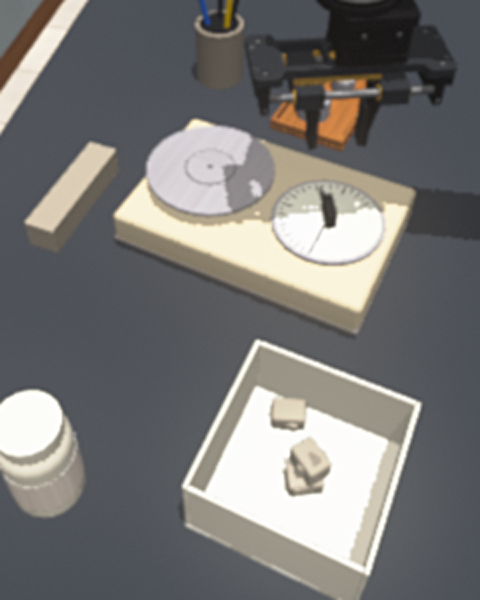

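View pics/t4c.png

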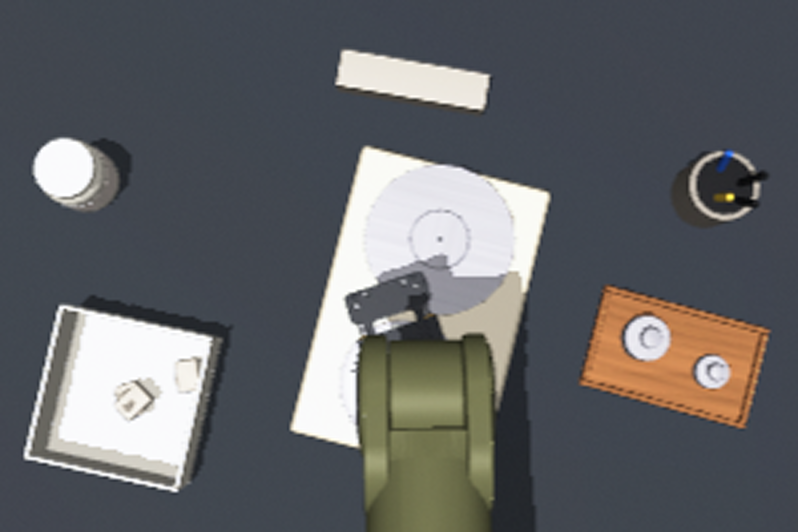

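{"name": "carry_out", "arguments": {
  "increments": "0.5 0.009 -0.001 0.02 0 0 1.5;0.5 0 0 0.03 0 0 0;0.5 0 0 0.025 0 0 0;0.5 0 0 0 0 0 0;0.5 0 0 0 0 0 0",
  "force": 4
}}

```text
time_s: 23.45
tool_pos: [0.4669, -0.0038, 0.1675]
tool_rot: [179.7, 0.0, 106.3]
force: [-0.0, -0.3, 0.6]
grip_width: 0.0436
```

```bash
python3 go.py .466 -.007 .142 106 1
```

```text
t 23.45 pos [ 0.4669 -0.0038  0.1675] rot [1.7965e+02 1.0000e-02 1.0631e+02] w 0.0436 F [-0.  -0.3  0.6] j7 11.4
turn z tot 0.31 rows 1 shift tot [-0.0028 -0.0017  0.0255] | per 1 [-0.0028 -0.0017  0.0255]
```

{"name": "carry_out", "arguments": {
  "increments": "0.5 -0.003 -0.001 0.012 0 0 0;0.5 0 0 0.012 0 0 0;0.5 0 0 0 0 0 0;0 0 0 0 0 0 0;0 0 0 0 0 0 0;0 0 0 0 0 0 0;0 0 0 0 0 0 0;0 0 0 0 0 0 0",
  "force": 4
}}

```text
time_s: 24.45
tool_pos: [0.4651, -0.0084, 0.1436]
tool_rot: [180.0, 0.1, 106.3]
force: [0.7, -0.8, 0.7]
grip_width: 0.0119
```

```bash
python3 go.py .466 -.007 .142 106 1
```

```text
t 24.45 pos [ 0.4651 -0.0084  0.1436] rot [1.7998e+02 1.0000e-01 1.0626e+02] w 0.0119 F [ 0.7 -0.8  0.7] j7 10.3
turn z tot 0.26 rows 1 shift tot [0.0011 0.0012 0.0016] | per 1 [0.0011 0.0012 0.0016]
```

Width 11.9 mm: the knob is held. Turn it anticlockwise (yaw up).

{"name": "carry_out", "arguments": {
  "increments": "0 0 0 0 0 0 -9;0 0 0 0 0 0 -9;0 0 0 0 0 0 -9;0 0 0 0 0 0 -9;0 0 0 0 0 0 0"
}}

```text
time_s: 25.08
tool_pos: [0.4655, -0.0081, 0.1436]
tool_rot: [180.0, 0.2, 143.3]
force: [-0.3, -0.5, 0.3]
grip_width: 0.0121
```

```bash
python3 go.py .466 -.007 .142 186 1
```

```text
t 25.07 pos [ 0.4655 -0.0081  0.1436] rot [1.7997e+02 1.7000e-01 1.4332e+02] w 0.0121 F [-0.3 -0.5  0.3] j7 47.0
turn z tot -42.68 rows 4 shift tot [-0.0007  0.0011  0.0016] | per 1 [-0.0007  0.0011  0.0016]
```

{"name": "carry_out", "arguments": {
  "increments": "0 0 0 0 0 0 -9;0 0 0 0 0 0 -9;0 0 0 0 0 0 -9;0 0 0 0 0 0 -9;0 0 0 0 0 0 -9;0 0 0 0 0 0 -9;0 0 0 0 0 0 -9;0 0 0 0 0 0 -9;0 0 0 0 0 0 0;0 0 0 0 0 0 0"
}}

```text
time_s: 26.32
tool_pos: [0.4654, -0.0073, 0.1436]
tool_rot: [-179.9, 0.1, -144.4]
force: [-0.9, -0.0, 0.1]
grip_width: 0.0119
```

{"name": "carry_out", "arguments": {
  "increments": "0.5 0 0 0 0 0 0;0.5 0 0 0 0 0 0;0.5 0 0 -0.02 0 0 0;0.5 0 0 -0.03 0 0 0;0.5 0 0 0 0 0 10.5;0.5 0 0 0 0 0 10.5;0.5 0 0 0 0 0 10.5;0.5 0 0 0 0 0 10.5;0.5 0 0 0 0 0 10.5;0.5 0 0 0 0 0 10.5;0.5 0 0 0 0 0 10.5;0.5 0 0 0 0 0 10.5;0.5 0 0 0 0 0 10.5;0.5 0 0 0 0 0 10.5;0.5 0 0 0 0 0 10.5;0.5 0 0 0 0 0 10.5;0.5 0 0 0 0 0 10.5;0.5 0 0 0 0 0 10.5;0.5 0 0 0 0 0 10.5;0.5 0 0 0 0 0 10.5"
}}

```text
time_s: 28.82
tool_pos: [0.469, -0.0063, 0.1977]
tool_rot: [179.4, -0.6, 43.3]
force: [-0.1, 0.8, 0.1]
grip_width: 0.0437
```

```bash
python3 go.py .466 -.008 .143 38 1;python3 - <<'E'
from h import *
p=snap('side','s5'); cv2.imwrite('pics/s5c.png',cv2.resize(p['img'][120:240,260:440],None,fx=4,fy=4,interpolation=cv2.INTER_CUBIC))
E
```

```text
t 28.82 pos [ 0.469  -0.0063  0.1977] rot [179.4   -0.56  43.32] w 0.0437 F [-0.1  0.8  0.1] j7 -50.0
turn z tot 5.32 rows 1 shift tot [-0.0034 -0.0005  0.0547] | per 1 [-0.0034 -0.0005  0.0547]
```

View pics/s5c.png

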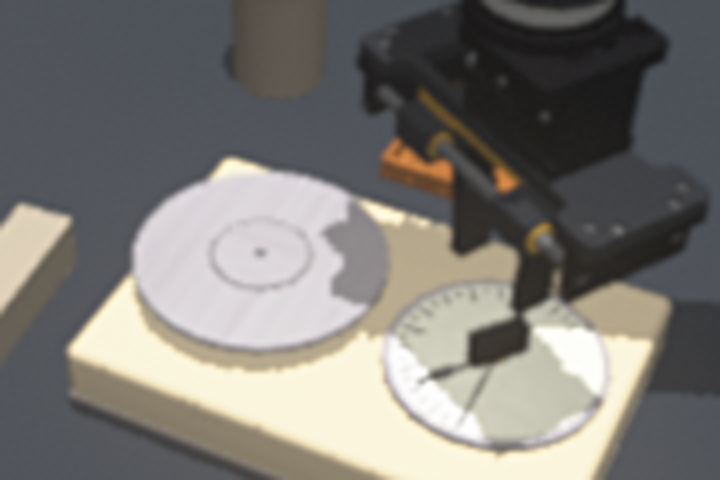

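{"name": "carry_out", "arguments": {
  "increments": "0.5 -0.003 0 0.015 0.6 -0.6 7;0.5 0 0 0.02 0 0 0;0.5 0 0 0.015 0 0 0;0.5 0 0 0 0 0 0;0.5 0 0 0 0 0 0"
}}

```text
time_s: 29.5
tool_pos: [0.4684, -0.0084, 0.1475]
tool_rot: [179.9, -0.1, 36.2]
force: [-0.1, 0.0, 0.4]
grip_width: 0.0434
```

```bash
python3 go.py .466 -.008 .1435 36 1
```

```text
t 29.5 pos [ 0.4684 -0.0084  0.1475] rot [ 1.7992e+02 -1.2000e-01  3.6180e+01] w 0.0434 F [-0.1  0.   0.4] j7 -60.2
turn z tot 0.18 rows 1 shift tot [-0.0018 -0.0017  0.004 ] | per 1 [-0.0018 -0.0017  0.004 ]
```

{"name": "carry_out", "arguments": {
  "increments": "0.5 -0.002 -0.002 0.003 0 0 0;0.5 0 0 0 0 0 0;0 0 0 0 0 0 0;0 0 0 0 0 0 0;0 0 0 0 0 0 0;0 0 0 0 0 0 0;0 0 0 0 0 0 0;0 0 0 0 0 0 -8;0 0 0 0 0 0 -8;0 0 0 0 0 0 -8;0 0 0 0 0 0 -8;0 0 0 0 0 0 0;0 0 0 0 0 0 0",
  "force": 3
}}

```text
time_s: 31.12
tool_pos: [0.4653, -0.0066, 0.1458]
tool_rot: [179.9, -0.1, 69.1]
force: [-1.3, 0.8, 1.7]
grip_width: 0.012
```

```bash
python3 go.py .466 -.008 .1435 75.6 1; python3 -c "
from h import *
print(get_obs()['wrist_torque'])"
```

```text
t 31.12 pos [ 0.4653 -0.0066  0.1458] rot [ 1.799e+02 -7.000e-02  6.906e+01] w 0.012 F [-1.3  0.8  1.7] j7 -27.7
turn z tot -6.54 rows 1 shift tot [-0.0012  0.001   0.0023] | per 1 [-0.0012  0.001   0.0023]
[0.21054549 0.1673214  0.0094003 ]
```

{"name": "carry_out", "arguments": {
  "increments": "0 0 0 0 0 0 -3;0 0 0 0 0 0 -3;0 0 0 0 0 0 -3;0 0 0 0 0 0 -3;0 0 0 0 0 0 0",
  "force": 3
}}

```text
time_s: 31.75
tool_pos: [0.4652, -0.0065, 0.1457]
tool_rot: [179.9, -0.1, 80.8]
force: [-1.3, 1.0, 1.2]
grip_width: 0.0134
```

```bash
python3 go.py .466 -.008 .1435 75.6 1; python3 -c "
from h import *
print(get_obs()['wrist_torque'])"
```

```text
t 31.75 pos [ 0.4652 -0.0065  0.1457] rot [ 1.799e+02 -6.000e-02  8.083e+01] w 0.0134 F [-1.3  1.   1.2] j7 -16.1
turn z tot 5.23 rows 1 shift tot [-0.0013  0.0011  0.0022] | per 1 [-0.0013  0.0011  0.0022]
[ 0.19155087  0.1707806  -0.06747829]
```

{"name": "carry_out", "arguments": {
  "increments": "0.5 0 0 0 0 0 0;0.5 0 0 0 0 0 0;0.5 0 0 0 0 0 0;0.5 0 0 -0.03 0 0 0;0.5 0 0 -0.04 0 0 0;0.5 0 0 0 0 0 9;0.5 0 0 0 0 0 9;0.5 0 0 0 0 0 0;0.5 0 0 0 0 0 0",
  "force": 20
}}

```text
time_s: 32.88
tool_pos: [0.4656, -0.0077, 0.2179]
tool_rot: [179.8, -0.1, 62.2]
force: [-0.5, 0.2, 0.3]
grip_width: 0.0431
```

```bash
python3 go.py .477 -.334 .22 62 10
```

```text
t 32.88 pos [ 0.4656 -0.0077  0.2179] rot [ 1.7979e+02 -6.0000e-02  6.2250e+01] w 0.0431 F [-0.5  0.2  0.3] j7 -29.9
turn z tot 0.25 rows 1 shift tot [-0.2828  0.1633 -0.0021] | per 10 [-0.0283  0.0163 -0.0002]
```

{"name": "carry_out", "arguments": {
  "increments": "0.5 -0.0283 0.0163 0 0 0 0;0.5 -0.0283 0.0163 0 0 0 0;0.5 -0.0283 0.0163 0 0 0 0;0.5 -0.0283 0.0163 0 0 0 0;0.5 -0.0283 0.0163 0 0 0 0;0.5 -0.0283 0.0163 0 0 0 0;0.5 -0.0283 0.0163 0 0 0 0;0.5 -0.0283 0.0163 0 0 0 0;0.5 -0.0283 0.0163 0 0 0 0;0.5 -0.0283 0.0163 0 0 0 0;0.5 0 0 0 0 0 0;0.5 0 0 0 0 0 0;0.5 0 0 0 0 0 0"
}}

```text
time_s: 34.5
tool_pos: [0.4814, -0.3419, 0.2136]
tool_rot: [-179.8, -0.2, 63.9]
force: [0.0, 0.5, -0.7]
grip_width: 0.0432
```

```bash
python3 go.py .477 -.334 .14 62 1;python3 - <<'E'
from h import *
p=snap('top','t6'); cv2.imwrite('pics/t6c.png',cv2.resize(p['img'][150:310,260:480],None,fx=3.6,fy=3.6,interpolation=cv2.INTER_CUBIC))
p=snap('side','s6'); cv2.imwrite('pics/s6c.png',cv2.resize(p['img'][100:260,260:440],None,fx=4,fy=3.7,interpolation=cv2.INTER_CUBIC))
E
```

```text
t 34.5 pos [ 0.4814 -0.3419  0.2136] rot [-179.85   -0.18   63.93] w 0.0432 F [ 0.   0.5 -0.7] j7 -0.2
turn z tot 1.93 rows 1 shift tot [ 0.0049 -0.0076  0.0736] | per 1 [ 0.0049 -0.0076  0.0736]
```

View pics/t6c.png

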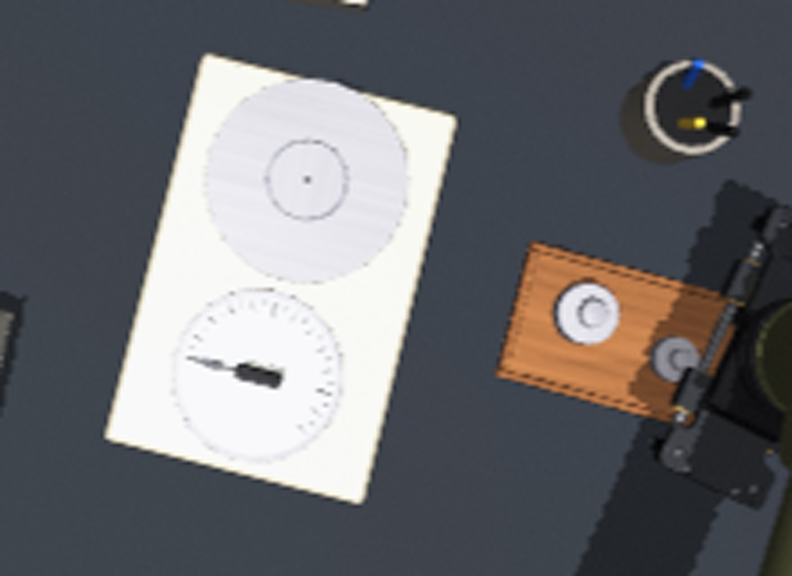

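View pics/s6c.png

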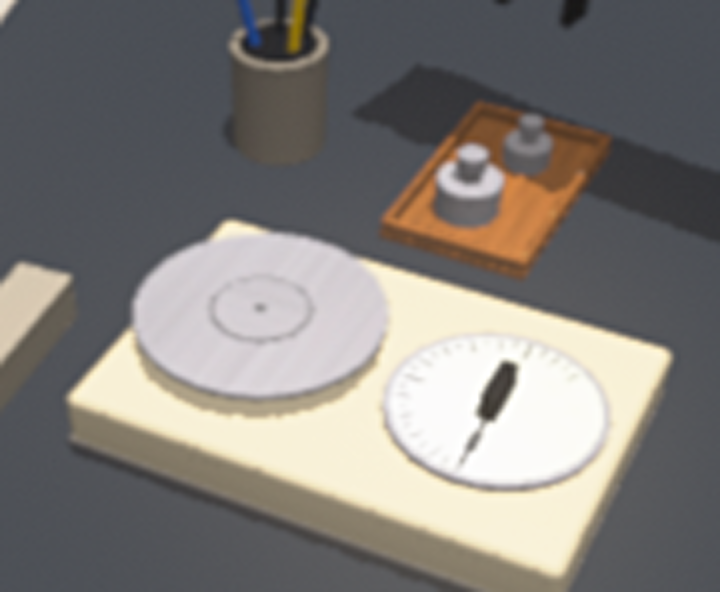

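{"name": "carry_out", "arguments": {
  "increments": "0.5 0.005 -0.0076 0.02 0 0 1.9;0.5 0 0 0.03 0 0 0;0.5 0 0 0.02 0 0 0;0.5 0 0 0 0 0 0;0.5 0 0 0 0 0 0;0.5 0 0 0 0 0 0"
}}

```text
time_s: 35.35
tool_pos: [0.4792, -0.3309, 0.1457]
tool_rot: [179.8, -0.1, 62.3]
force: [-0.7, -0.3, -0.4]
grip_width: 0.0431
```

```bash
python3 go.py .477 -.334 .101 62 1
```

```text
t 35.35 pos [ 0.4792 -0.3309  0.1457] rot [ 1.7983e+02 -1.0000e-01  6.2330e+01] w 0.0431 F [-0.7 -0.3 -0.4] j7 -4.2
turn z tot 0.33 rows 1 shift tot [-0.0038 -0.0005  0.0447] | per 1 [-0.0038 -0.0005  0.0447]
```

{"name": "carry_out", "arguments": {
  "increments": "0.5 -0.003 0 0.015 0 0 0;0.5 0 0 0.015 0 0 0;0.5 0 0 0.008 0 0 0;0.5 0 0 0 0 0 0;0.5 0 0 0 0 0 0"
}}

```text
time_s: 35.98
tool_pos: [0.478, -0.3341, 0.1054]
tool_rot: [179.8, -0.1, 62.3]
force: [-0.2, -0.5, 1.1]
grip_width: 0.0439
```

```bash
python3 go.py .477 -.334 .101 62 1;python3 - <<'E'
from h import *
p=snap('side','s7'); cv2.imwrite('pics/s7c.png',cv2.resize(p['img'][100:180,340:440],None,fx=7,fy=7,interpolation=cv2.INTER_CUBIC))
E
```

```text
t 35.98 pos [ 0.478  -0.3341  0.1054] rot [ 1.7979e+02 -8.0000e-02  6.2310e+01] w 0.0439 F [-0.2 -0.5  1.1] j7 -5.2
turn z tot 0.31 rows 1 shift tot [-0.0004 -0.0009  0.0044] | per 1 [-0.0004 -0.0009  0.0044]
```

View pics/s7c.png

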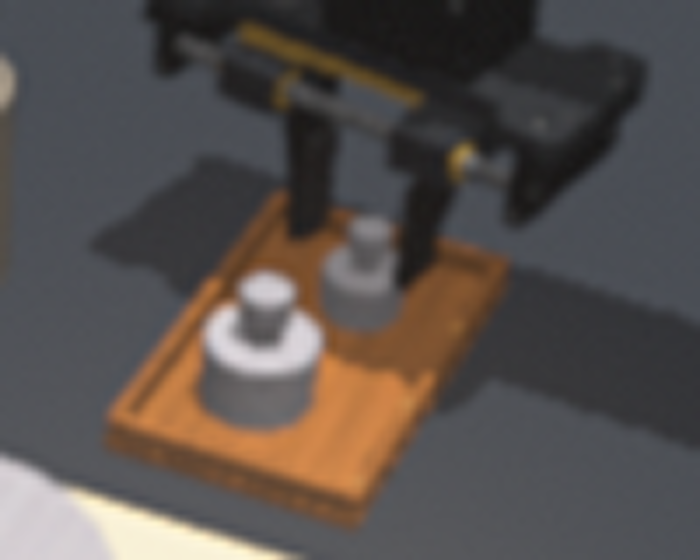

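{"name": "carry_out", "arguments": {
  "increments": "0.5 0 -0.001 0.004 0 0 0;0.5 0 0 0 0 0 0;0.05 0 0 0 0 0 0;0.05 0 0 0 0 0 0;0.05 0 0 0 0 0 0;0.05 0 0 0 0 0 0;0.05 0 0 0 0 0 0",
  "force": 20
}}

```text
time_s: 36.9
tool_pos: [0.4773, -0.3338, 0.1022]
tool_rot: [179.7, -0.1, 62.3]
force: [-0.2, -0.0, 0.0]
grip_width: 0.0172
```

{"name": "carry_out", "arguments": {
  "increments": "0.05 0 0 -0.02 0 0 0;0.05 0 0 -0.03 0 0 0;0.05 0 0 -0.04 0 0 0;0.05 0 0 -0.04 0 0 0;0.05 0 0 0 0 0 0;0.05 0 0 0 0 0 0"
}}

```text
time_s: 37.65
tool_pos: [0.4765, -0.3329, 0.2399]
tool_rot: [179.7, -0.1, 62.4]
force: [0.5, -0.9, -1.6]
grip_width: 0.0169
```

```bash
python3 go.py .614 -.045 .25 62 12
```

```text
t 37.65 pos [ 0.4765 -0.3329  0.2399] rot [ 1.7966e+02 -6.0000e-02  6.2370e+01] w 0.0169 F [ 0.5 -0.9 -1.6] j7 -1.3
turn z tot 0.37 rows 1 shift tot [ 0.3188 -0.0138 -0.0101] | per 12 [ 0.0266 -0.0011 -0.0008]
```

{"name": "carry_out", "arguments": {
  "increments": "0.05 0.0266 -0.0011 0 0 0 0;0.05 0.0266 -0.0011 0 0 0 0;0.05 0.0266 -0.0011 0 0 0 0;0.05 0.0266 -0.0011 0 0 0 0;0.05 0.0266 -0.0011 0 0 0 0;0.05 0.0266 -0.0011 0 0 0 0;0.05 0.0266 -0.0011 0 0 0 0;0.05 0.0266 -0.0011 0 0 0 0;0.05 0.0266 -0.0011 0 0 0 0;0.05 0.0266 -0.0011 0 0 0 0;0.05 0.0266 -0.0011 0 0 0 0;0.05 0.02 -0.001 0 0 0 0;0.05 0 0 0 0 0 0;0.05 0 0 0 0 0 0;0.05 0 0 0 0 0 0"
}}

```text
time_s: 39.52
tool_pos: [0.6026, -0.0418, 0.2194]
tool_rot: [-178.3, 0.2, 62.3]
force: [0.5, -1.1, -1.7]
grip_width: 0.0169
```

```bash
python3 go.py .614 -.045 .19 62 1
```

```text
t 39.52 pos [ 0.6026 -0.0418  0.2194] rot [-178.29    0.22   62.26] w 0.0169 F [ 0.5 -1.1 -1.7] j7 -36.2
turn z tot 0.26 rows 1 shift tot [0.0025 0.0116 0.0294] | per 1 [0.0025 0.0116 0.0294]
```

{"name": "carry_out", "arguments": {
  "increments": "0.05 0.003 0.011 0 -1.7 0.2 0;0.05 0 0 0.01 0 0 0;0.05 0 0 0.01 0 0 0;0.05 0 0 0 0 0 0;0.05 0 0 0 0 0 0"
}}

```text
time_s: 40.15
tool_pos: [0.6138, -0.047, 0.197]
tool_rot: [179.9, 0.1, 62.1]
force: [-0.0, -0.0, -2.0]
grip_width: 0.0171
```

```bash
python3 go.py .614 -.045 .19 62 1;python3 - <<'E'
from h import *
p=snap('side','s8'); cv2.imwrite('pics/s8c.png',cv2.resize(p['img'][100:260,260:440],None,fx=4,fy=3.7,interpolation=cv2.INTER_CUBIC))
E
```

```text
t 40.15 pos [ 0.6138 -0.047   0.197 ] rot [1.7993e+02 9.0000e-02 6.2060e+01] w 0.0171 F [-0. -0. -2.] j7 -37.2
turn z tot 0.06 rows 1 shift tot [ 0.0018 -0.0007  0.007 ] | per 1 [ 0.0018 -0.0007  0.007 ]
```

View pics/s8c.png

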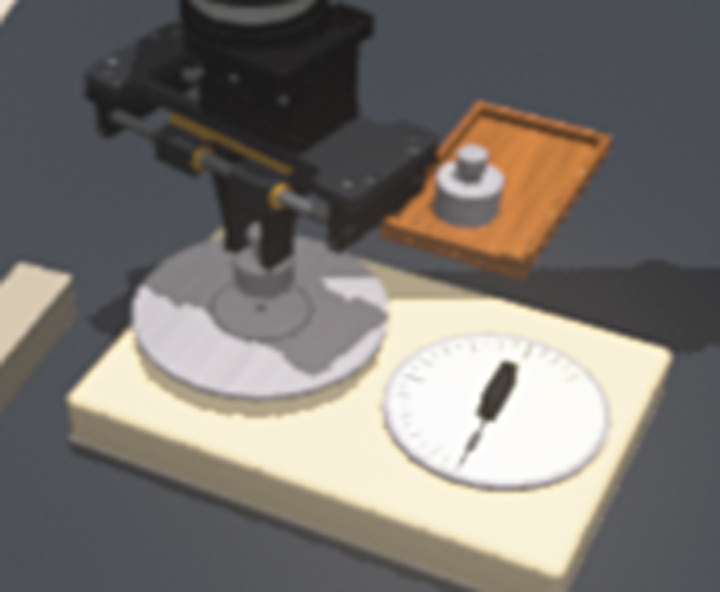

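{"name": "carry_out", "arguments": {
  "increments": "0.05 0.002 -0.001 0.006 0 0 0;0.05 0 0 0.006 0 0 0;0.05 0 0 0.004 0 0 0;0.05 0 0 0 0 0 0;0.05 0 0 0 0 0 0"
}}

```text
time_s: 40.83
tool_pos: [0.6139, -0.0443, 0.1801]
tool_rot: [179.9, 0.1, 62.1]
force: [0.2, 1.1, -2.1]
grip_width: 0.0174
```

```bash
python3 go.py .614 -.045 .173 62 1
```

```text
t 40.83 pos [ 0.6139 -0.0443  0.1801] rot [1.7991e+02 8.0000e-02 6.2090e+01] w 0.0174 F [ 0.2  1.1 -2.1] j7 -38.0
turn z tot 0.09 rows 1 shift tot [-0.0005  0.0004  0.0071] | per 1 [-0.0005  0.0004  0.0071]
```

{"name": "carry_out", "arguments": {
  "increments": "0.05 0 0 0.002 0 0 0;0.05 0 0 0.002 0 0 0;0.05 0 0 0.002 0 0 0;0.05 0 0 0.001 0 0 0;0.05 0 0 0 0 0 0;0.05 0 0 0 0 0 0"
}}

```text
time_s: 41.58
tool_pos: [0.6142, -0.0443, 0.1737]
tool_rot: [179.9, 0.1, 62.1]
force: [-0.7, 0.6, -0.1]
grip_width: 0.0171
```

```bash
python3 go.py .614 -.045 .173 62 1
```

```text
t 41.58 pos [ 0.6142 -0.0443  0.1737] rot [1.7986e+02 8.0000e-02 6.2080e+01] w 0.0171 F [-0.7  0.6 -0.1] j7 -38.2
turn z tot 0.08 rows 1 shift tot [-0.0007  0.0001  0.0007] | per 1 [-0.0007  0.0001  0.0007]
```

{"name": "carry_out", "arguments": {
  "increments": "0.05 0 0 0.0005 0 0 0;0.5 0 0 0 0 0 0;0.5 0 0 0 0 0 0;0.5 0 0 0 0 0 0;0.5 0 0 -0.02 0 0 0;0.5 0 0 -0.04 0 0 0;0.5 0 0 -0.02 0 0 0;0.5 0 0 0 0 0 0;0.5 0 0 0 0 0 0"
}}

```text
time_s: 42.7
tool_pos: [0.6154, -0.0438, 0.2604]
tool_rot: [179.6, -0.1, 62.1]
force: [0.2, 0.1, 0.1]
grip_width: 0.0439
```

```bash
python3 go.py .614 -.045 .173 62 1;python3 - <<'E'
from h import *
p=snap('side','s9'); cv2.imwrite('pics/s9c.png',cv2.resize(p['img'][100:260,260:440],None,fx=4,fy=3.7,interpolation=cv2.INTER_CUBIC))
E
```

```text
t 42.7 pos [ 0.6154 -0.0438  0.2604] rot [ 1.7956e+02 -6.0000e-02  6.2110e+01] w 0.0439 F [0.2 0.1 0.1] j7 -36.0
turn z tot 0.11 rows 1 shift tot [-0.0017 -0.0006  0.0874] | per 1 [-0.0017 -0.0006  0.0874]
```

View pics/s9c.png

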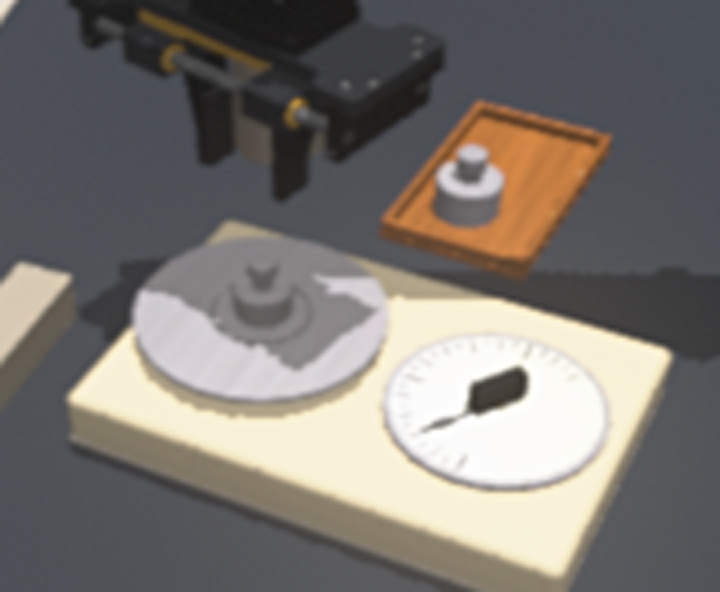

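{"name": "carry_out", "arguments": {
  "increments": "0.5 0 0 0 0 0 0;0.5 0 0 0 0 0 0;0.5 0 0 0 0 0 0;0.5 0 0 0 0 0 0;0.5 0 0 0 0 0 0;0.5 0 0 0 0 0 0;0.5 0 0 0 0 0 0;0.5 0 0 0 0 0 0;0.5 0 0 0 0 0 0;0.5 0 0 0 0 0 0;0.5 0 0 0 0 0 0;0.5 0 0 0 0 0 0;0.5 0 0 0 0 0 0;0.5 0 0 0 0 0 0;0.5 0 0 0 0 0 0;0.5 0 0 0 0 0 0;0.5 0 0 0 0 0 0;0.5 0 0 0 0 0 0"
}}

```text
time_s: 45.0
tool_pos: [0.6144, -0.0438, 0.2578]
tool_rot: [179.8, 0.0, 62.1]
force: [-0.0, -0.4, 0.8]
grip_width: 0.0435
```

{"name": "carry_out", "arguments": {
  "increments": "0.5 -0.001 0 0.02 0.4 0 0;0.5 0 0 0.03 0 0 0;0.5 0 0 0.015 0 0 0;0.5 0 0 0.01 0 0 0;0.5 0 0 0 0 0 0;0.5 0 0 0 0 0 0"
}}

```text
time_s: 45.75
tool_pos: [0.6134, -0.045, 0.1779]
tool_rot: [-179.7, 0.0, 62.1]
force: [0.5, 0.1, -0.2]
grip_width: 0.0435
```

```bash
python3 go.py .6142 -.0443 .1735 62 1;python3 - <<'E'
from h import *
p=snap('side','s10'); cv2.imwrite('pics/s10c.png',cv2.resize(p['img'][100:260,260:440],None,fx=4,fy=3.7,interpolation=cv2.INTER_CUBIC))
E
```

```text
t 45.75 pos [ 0.6134 -0.045   0.1779] rot [-1.797e+02  2.000e-02  6.211e+01] w 0.0435 F [ 0.5  0.1 -0.2] j7 -37.8
turn z tot 0.11 rows 1 shift tot [0.001  0.0003 0.0044] | per 1 [0.001  0.0003 0.0044]
```

View pics/s10c.png

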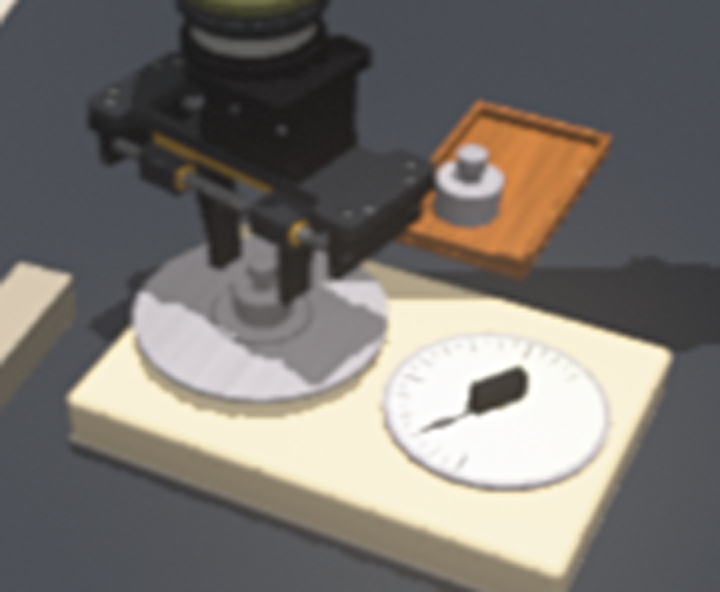

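{"name": "carry_out", "arguments": {
  "increments": "0.5 0.001 0 0.004 0 0 0;0.5 0 0 0 0 0 0;0.05 0 0 0 0 0 0;0.05 0 0 0 0 0 0;0.05 0 0 0 0 0 0;0.05 0 0 0 0 0 0;0.05 0 0 0 0 0 0;0.05 0 0 -0.02 0 0 0;0.05 0 0 -0.03 0 0 0;0.05 0 0 -0.02 0 0 0;0.05 0 0 0 0 0 0;0.05 0 0 0 0 0 0"
}}

```text
time_s: 47.3
tool_pos: [0.6145, -0.044, 0.2497]
tool_rot: [-179.8, -0.0, 62.1]
force: [0.1, -0.2, -2.1]
grip_width: 0.0172
```

```bash
python3 go.py .477 -.334 .25 62 12
```

```text
t 47.3 pos [ 0.6145 -0.044   0.2497] rot [-1.7984e+02 -2.0000e-02  6.2120e+01] w 0.0172 F [ 0.1 -0.2 -2.1] j7 -36.1
turn z tot 0.12 rows 1 shift tot [-3.206e-01  1.470e-02 -3.000e-04] | per 12 [-0.0267  0.0012 -0.    ]
```

{"name": "carry_out", "arguments": {
  "increments": "0.05 -0.0267 0.0012 0 0 0 0;0.05 -0.0267 0.0012 0 0 0 0;0.05 -0.0267 0.0012 0 0 0 0;0.05 -0.0267 0.0012 0 0 0 0;0.05 -0.0267 0.0012 0 0 0 0;0.05 -0.0267 0.0012 0 0 0 0;0.05 -0.0267 0.0012 0 0 0 0;0.05 -0.0267 0.0012 0 0 0 0;0.05 -0.0267 0.0012 0 0 0 0;0.05 -0.0267 0.0012 0 0 0 0;0.05 -0.0267 0.0012 0 0 0 0;0.05 -0.02 0.001 0 0 0 0;0.05 0 0 0 0 0 0;0.05 0 0 0 0 0 0;0.05 0 0 0 0 0 0"
}}

```text
time_s: 49.18
tool_pos: [0.4716, -0.3317, 0.2357]
tool_rot: [-178.6, -0.2, 62.5]
force: [0.3, 0.1, -1.2]
grip_width: 0.017
```

```bash
python3 go.py .477 -.334 .14 62 1
```

```text
t 49.17 pos [ 0.4716 -0.3317  0.2357] rot [-178.56   -0.2    62.48] w 0.017 F [ 0.3  0.1 -1.2] j7 -1.4
turn z tot 0.48 rows 1 shift tot [0.0005 0.0058 0.0957] | per 1 [0.0005 0.0058 0.0957]
```

{"name": "carry_out", "arguments": {
  "increments": "0.05 0 0.005 0.02 -1.4 -0.2 0.5;0.05 0 0 0.03 0 0 0;0.05 0 0 0.03 0 0 0;0.05 0 0 0.01 0 0 0;0.05 0 0 0 0 0 0;0.05 0 0 0 0 0 0"
}}

```text
time_s: 49.92
tool_pos: [0.4809, -0.3291, 0.1467]
tool_rot: [179.7, -0.1, 62.5]
force: [-0.0, -0.5, -1.5]
grip_width: 0.0174
```

```bash
python3 go.py .477 -.334 .1025 62 1;python3 - <<'E'
from h import *
p=snap('side','s11'); cv2.imwrite('pics/s11c.png',cv2.resize(p['img'][100:260,260:440],None,fx=4,fy=3.7,interpolation=cv2.INTER_CUBIC))
E
```

```text
t 49.92 pos [ 0.4809 -0.3291  0.1467] rot [ 1.7966e+02 -5.0000e-02  6.2470e+01] w 0.0174 F [-0.  -0.5 -1.5] j7 -4.5
turn z tot 0.47 rows 1 shift tot [-0.0061 -0.0012  0.0442] | per 1 [-0.0061 -0.0012  0.0442]
```

View pics/s11c.png

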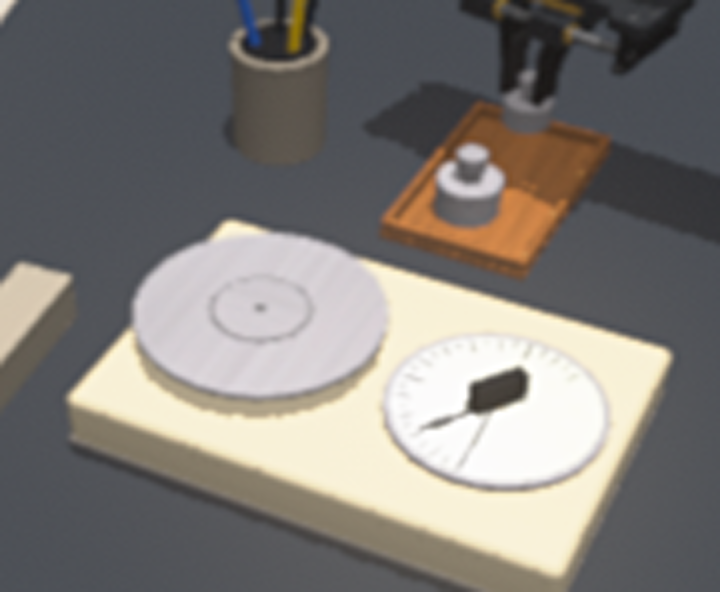

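{"name": "carry_out", "arguments": {
  "increments": "0.05 -0.005 -0.001 0.015 0 0 0;0.05 0 0 0.015 0 0 0;0.05 0 0 0.008 0 0 0;0.05 0 0 0 0 0 0;0.05 0 0 0 0 0 0"
}}

```text
time_s: 50.6
tool_pos: [0.4779, -0.3344, 0.107]
tool_rot: [179.6, -0.0, 62.4]
force: [0.5, -1.0, -2.2]
grip_width: 0.0171
```

```bash
python3 go.py .477 -.334 .1025 62 1
```

```text
t 50.6 pos [ 0.4779 -0.3344  0.107 ] rot [ 1.7957e+02 -2.0000e-02  6.2410e+01] w 0.0171 F [ 0.5 -1.  -2.2] j7 -5.3
turn z tot 0.41 rows 1 shift tot [-0.0001 -0.001   0.0045] | per 1 [-0.0001 -0.001   0.0045]
```

{"name": "carry_out", "arguments": {
  "increments": "0.05 0 0 0.0025 0 0 0;0.05 0 0 0.0015 0 0 0;0.05 0 0 0 0 0 0;0.05 0 0 0 0 0 0"
}}

```text
time_s: 51.1
tool_pos: [0.4788, -0.3346, 0.1047]
tool_rot: [179.5, 0.0, 62.4]
force: [0.9, -0.2, -1.7]
grip_width: 0.0172
```

```bash
python3 go.py .477 -.334 .1025 62 1
```

```text
t 51.1 pos [ 0.4788 -0.3346  0.1047] rot [1.7945e+02 3.0000e-02 6.2430e+01] w 0.0172 F [ 0.9 -0.2 -1.7] j7 -5.4
turn z tot 0.43 rows 1 shift tot [-0.0003 -0.0018  0.0022] | per 1 [-0.0003 -0.0018  0.0022]
```

{"name": "carry_out", "arguments": {
  "increments": "0.05 0 0 0.002 0 0 0;0.05 0 0 0.0015 0 0 0;0.05 0 0 0.001 0 0 0;0.05 0 0 0 0 0 0"
}}

```text
time_s: 51.6
tool_pos: [0.4792, -0.3347, 0.1044]
tool_rot: [179.5, 0.2, 62.4]
force: [0.3, -0.2, -1.8]
grip_width: 0.0172
```

```bash
python3 go.py .477 -.334 .1025 62 1
```

```text
t 51.6 pos [ 0.4792 -0.3347  0.1044] rot [1.7946e+02 1.5000e-01 6.2420e+01] w 0.0172 F [ 0.3 -0.2 -1.8] j7 -5.6
turn z tot 0.42 rows 1 shift tot [-0.0004 -0.0023  0.0019] | per 1 [-0.0004 -0.0023  0.0019]
```

{"name": "carry_out", "arguments": {
  "increments": "0.05 -0.0005 -0.002 0.004 0 0 0;0.05 0 0 0 0 0 0;0.05 0 0 0 0 0 0"
}}

```text
time_s: 51.98
tool_pos: [0.4797, -0.3351, 0.1043]
tool_rot: [179.1, 0.2, 62.4]
force: [-0.6, -0.3, -1.6]
grip_width: 0.0173
```

```bash
python3 go.py .477 -.334 .1025 62 1
```

```text
t 51.98 pos [ 0.4797 -0.3351  0.1043] rot [179.14   0.21  62.43] w 0.0173 F [-0.6 -0.3 -1.6] j7 -5.6
turn z tot 0.43 rows 1 shift tot [-0.0003 -0.0029  0.0018] | per 1 [-0.0003 -0.0029  0.0018]
```

```bash
python3 - <<'E'
from h import *
p=snap('side','s12'); cv2.imwrite('pics/s12c.png',cv2.resize(p['img'][80:180,330:450],None,fx=6,fy=6,interpolation=cv2.INTER_CUBIC))
p=snap('top','t12'); cv2.imwrite('pics/t12c.png',cv2.resize(p['img'][200:290,380:500],None,fx=6,fy=6,interpolation=cv2.INTER_CUBIC))
o=get_obs(); print(o['qpos'],o['effort'],o['wrist_torque'],o['force'])
E
```

```text
[ 58.0811803   22.44493094 -30.58609945 103.77629056  13.67540303
  56.55268596  -5.61023399] [-6.99013635e-02 -4.42454660e+01 -5.84190667e+00 -2.63696855e+01
 -4.89700329e-02 -2.13341648e-02 -1.59920579e-03] [-0.03591189 -0.04115767  0.00093508] [ 0.07510021  0.2643168  -0.91019955]
```

View pics/s12c.png

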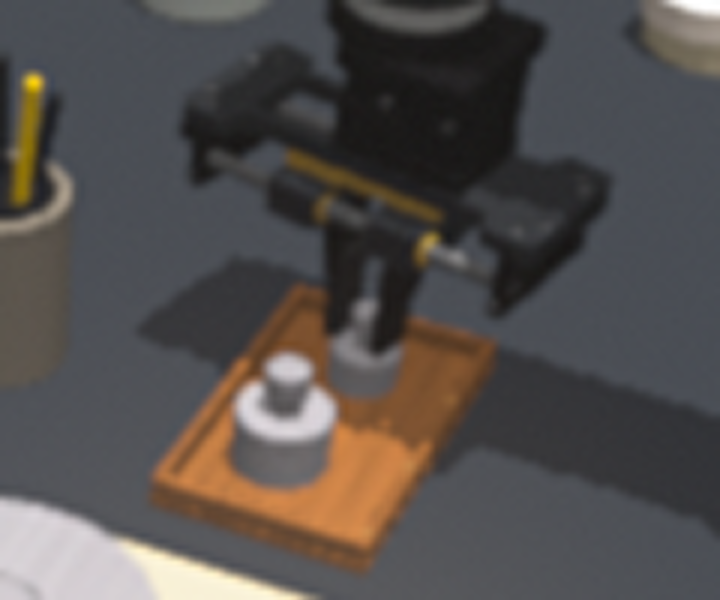

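View pics/t12c.png

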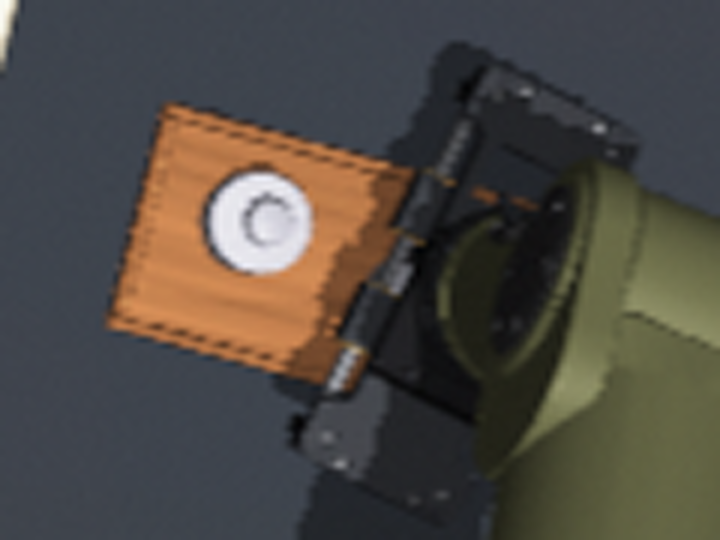

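{"name": "carry_out", "arguments": {
  "increments": "0.05 -0.001 -0.002 0.005 0.8 0 0;0.05 0 0 0.003 0 0 0;0.05 0 0 0 0 0 0"
}}

```text
time_s: 52.45
tool_pos: [0.4806, -0.3358, 0.1032]
tool_rot: [179.7, 0.3, 62.5]
force: [-0.3, 0.1, -1.7]
grip_width: 0.0172
```

```bash
python3 go.py .477 -.334 .1025 62 1
```

```text
t 52.45 pos [ 0.4806 -0.3358  0.1032] rot [179.68   0.31  62.45] w 0.0172 F [-0.3  0.1 -1.7] j7 -5.8
turn z tot 0.45 rows 1 shift tot [-0.0001 -0.004   0.0007] | per 1 [-0.0001 -0.004   0.0007]
```

{"name": "carry_out", "arguments": {
  "increments": "0.05 0 0.001 0.002 0 0 0;0.05 0 0 0 0 0 0;0.4 0 0 0 0 0 0;0.4 0 0 0 0 0 0;0.4 0 0 0 0 0 0;0.4 0 0 -0.02 0 0 0;0.5 0 0 -0.04 0 0 0;0.5 0 0 -0.04 0 0 0;0.5 0 0 0 0 0 0;0.5 0 0 0 0 0 0"
}}

```text
time_s: 53.7
tool_pos: [0.4817, -0.3356, 0.2089]
tool_rot: [179.7, 0.3, 62.5]
force: [0.9, 0.5, 0.1]
grip_width: 0.0434
```

```bash
python3 go.py .514 -.264 .2 62 2;python3 - <<'E'
from h import *
p=snap('side','s13'); cv2.imwrite('pics/s13c.png',cv2.resize(p['img'][80:180,330:450],None,fx=6,fy=6,interpolation=cv2.INTER_CUBIC))
E
```

```text
t 53.7 pos [ 0.4817 -0.3356  0.2089] rot [179.66   0.33  62.46] w 0.0434 F [0.9 0.5 0.1] j7 -2.7
turn z tot 0.46 rows 1 shift tot [ 0.0784 -0.0051  0.0089] | per 2 [ 0.0392 -0.0025  0.0044]
```

View pics/s13c.png

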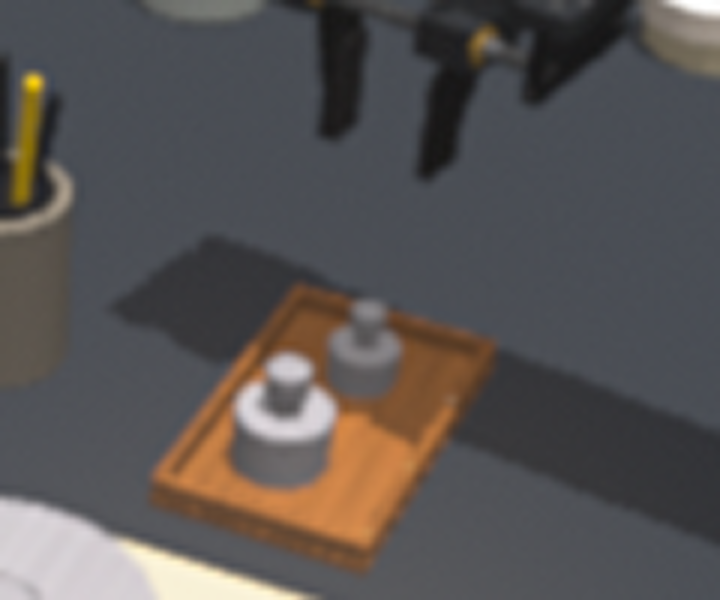

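{"name": "carry_out", "arguments": {
  "increments": "0.5 0.026 -0.001 0 0 0 0;0.5 0.026 -0.002 0 0 0 0;0.5 0.026 -0.002 0 0 0 0.4;0.5 0 0 0 0 0 0;0.5 0 0 0 0 0 0",
  "force": 30
}}

```text
time_s: 54.38
tool_pos: [0.5116, -0.2631, 0.2042]
tool_rot: [-179.9, 0.3, 61.9]
force: [0.3, 0.2, 0.5]
grip_width: 0.0437
```

```bash
python3 go.py .5135 -.264 .15 62 2
```

```text
t 54.38 pos [ 0.5116 -0.2631  0.2042] rot [-179.94    0.32   61.95] w 0.0437 F [0.3 0.2 0.5] j7 -11.2
turn z tot -0.05 rows 1 shift tot [0.0001 0.0021 0.0542] | per 2 [0.     0.001  0.0271]
```

{"name": "carry_out", "arguments": {
  "increments": "0.5 0 0.002 0.02 0 0.3 0;0.5 0 0 0.03 0 0 0;0.5 0 0 0.02 0 0 0;0.5 0 0 0.012 0 0 0;0.5 0 0 0 0 0 0;0.5 0 0 0 0 0 0"
}}

```text
time_s: 55.12
tool_pos: [0.5096, -0.2696, 0.1144]
tool_rot: [-179.7, 0.1, 61.5]
force: [-0.4, 0.2, 0.0]
grip_width: 0.0435
```

```bash
python3 go.py .5135 -.264 .111 62 1;python3 - <<'E'
from h import *
p=snap('side','s14'); cv2.imwrite('pics/s14c.png',cv2.resize(p['img'][80:180,330:450],None,fx=6,fy=6,interpolation=cv2.INTER_CUBIC))
E
```

```text
t 55.12 pos [ 0.5096 -0.2696  0.1144] rot [-1.7971e+02  6.0000e-02  6.1480e+01] w 0.0435 F [-0.4  0.2  0. ] j7 -13.7
turn z tot -0.52 rows 1 shift tot [0.0067 0.0008 0.0034] | per 1 [0.0067 0.0008 0.0034]
```

View pics/s14c.png

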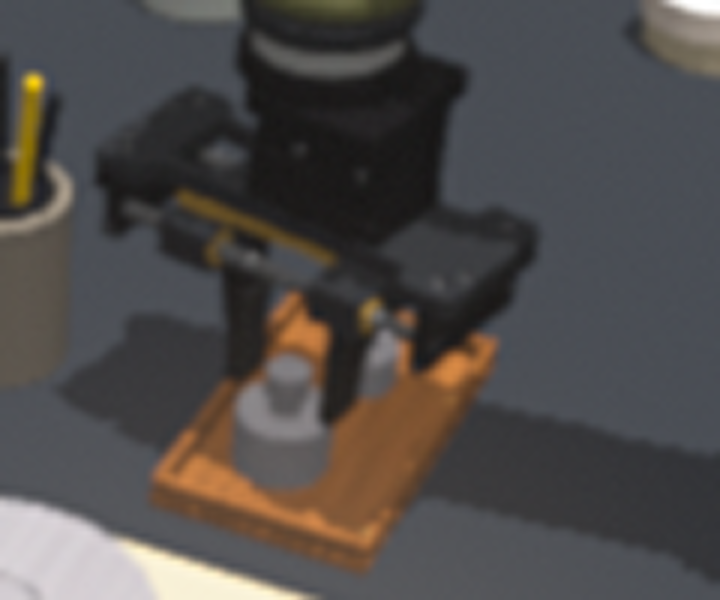

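{"name": "carry_out", "arguments": {
  "increments": "0.5 0.006 0.001 0.001 0 0 0;0.5 0.001 0 0.001 0 0 0;0.5 0 0 0 0 0 0;0.5 0 0 0 0 0 0"
}}

```text
time_s: 55.68
tool_pos: [0.5154, -0.2636, 0.1143]
tool_rot: [-179.9, 0.1, 61.5]
force: [1.3, -0.7, -0.1]
grip_width: 0.0437
```

```bash
python3 go.py .5135 -.264 .111 62 1
```

```text
t 55.67 pos [ 0.5154 -0.2636  0.1143] rot [-1.7992e+02  8.0000e-02  6.1520e+01] w 0.0437 F [ 1.3 -0.7 -0.1] j7 -14.6
turn z tot -0.48 rows 1 shift tot [-0.0013 -0.0014  0.0033] | per 1 [-0.0013 -0.0014  0.0033]
```

{"name": "carry_out", "arguments": {
  "increments": "0.5 -0.001 -0.001 0.003 0 0 0;0.5 0 0 0 0 0 0;0.1 0 0 0 0 0 0;0.1 0 0 0 0 0 0;0.1 0 0 0 0 0 0;0.1 0 0 0 0 0 0;0.1 0 0 0 0 0 0",
  "force": 30
}}

```text
time_s: 56.55
tool_pos: [0.513, -0.2639, 0.1109]
tool_rot: [-179.8, 0.1, 61.5]
force: [-0.3, 0.8, 0.5]
grip_width: 0.0209
```

```bash
python3 go.py .5135 -.264 .111 62 1
```

```text
t 56.55 pos [ 0.513  -0.2639  0.1109] rot [-1.7979e+02  1.1000e-01  6.1500e+01] w 0.0209 F [-0.3  0.8  0.5] j7 -14.6
turn z tot -0.5 rows 1 shift tot [ 0.0001  0.0005 -0.0001] | per 1 [ 0.0001  0.0005 -0.0001]
```

{"name": "carry_out", "arguments": {
  "increments": "0.1 0 0 -0.02 0 0 0;0.1 0 0 -0.03 0 0 0;0.1 0 0 -0.04 0 0 0;0.1 0 0 -0.04 0 0 0;0.1 0 0 0 0 0 0;0.1 0 0 0 0 0 0"
}}

```text
time_s: 57.3
tool_pos: [0.5116, -0.2628, 0.2442]
tool_rot: [-179.5, 0.1, 61.6]
force: [0.8, 1.1, -6.1]
grip_width: 0.0209
```

```bash
python3 go.py .614 -.0445 .24 62 10
```

```text
t 57.3 pos [ 0.5116 -0.2628  0.2442] rot [-1.795e+02  7.000e-02  6.156e+01] w 0.0209 F [ 0.8  1.1 -6.1] j7 -10.4
turn z tot -0.44 rows 1 shift tot [ 0.2408 -0.012   0.0042] | per 10 [ 0.0241 -0.0012  0.0004]
```

{"name": "carry_out", "arguments": {
  "increments": "0.1 0.0225 -0.0011 0 0 0 0;0.1 0.0225 -0.0011 0 0 0 0;0.1 0.0225 -0.0011 0 0 0 0;0.1 0.0225 -0.0011 0 0 0 0;0.1 0.0225 -0.0011 0 0 0 0;0.1 0.0225 -0.0011 0 0 0 0;0.1 0.0225 -0.0011 0 0 0 0;0.1 0.0225 -0.0011 0 0 0 0;0.1 0.0225 -0.0011 0 0 0 0;0.1 0.0225 -0.0011 0 0 0 0;0.1 0.01 0 0 0 0 0;0.1 0 0 0 0 0 0;0.1 0 0 0 0 0 0;0.1 0 0 0 0 0 0"
}}

```text
time_s: 59.05
tool_pos: [0.6039, -0.0467, 0.2171]
tool_rot: [-177.2, 0.6, 61.4]
force: [-0.1, -0.9, -5.2]
grip_width: 0.021
```

```bash
python3 go.py .6142 -.0443 .205 62 1
```

```text
t 59.05 pos [ 0.6039 -0.0467  0.2171] rot [-177.16    0.59   61.39] w 0.021 F [-0.1 -0.9 -5.2] j7 -36.8
turn z tot -0.61 rows 1 shift tot [0.007  0.008  0.0121] | per 1 [0.007  0.008  0.0121]
```

{"name": "carry_out", "arguments": {
  "increments": "0.1 0.006 0.007 0.002 -2.8 0.6 -0.6;0.1 0 0 0.003 0 0 0;0.1 0 0 0.003 0 0 0;0.1 0 0 0 0 0 0;0.1 0 0 0 0 0 0;0.1 0 0 0 0 0 0"
}}

```text
time_s: 59.8
tool_pos: [0.6119, -0.0485, 0.2083]
tool_rot: [-179.9, 0.1, 61.7]
force: [0.6, -0.2, -4.6]
grip_width: 0.0211
```

```bash
python3 go.py .6142 -.0443 .188 62 1
```

```text
t 59.8 pos [ 0.6119 -0.0485  0.2083] rot [-1.799e+02  1.200e-01  6.168e+01] w 0.0211 F [ 0.6 -0.2 -4.6] j7 -37.1
turn z tot -0.32 rows 1 shift tot [0.0048 0.0001 0.0203] | per 1 [0.0048 0.0001 0.0203]
```

{"name": "carry_out", "arguments": {
  "increments": "0.1 0.004 0 0.004 0 0 0;0.1 0.001 0 0.005 0 0 0;0.1 0 0 0.005 0 0 0;0.1 0 0 0.003 0 0 0;0.1 0 0 0 0 0 0;0.1 0 0 0 0 0 0"
}}

```text
time_s: 60.55
tool_pos: [0.6142, -0.0435, 0.1897]
tool_rot: [-179.9, 0.1, 61.7]
force: [0.8, 0.0, -5.1]
grip_width: 0.021
```

```bash
python3 go.py .6142 -.0443 .1775 62 1
```

```text
t 60.55 pos [ 0.6142 -0.0435  0.1897] rot [-1.7985e+02  1.2000e-01  6.1700e+01] w 0.021 F [ 0.8  0.  -5.1] j7 -38.2
turn z tot -0.3 rows 1 shift tot [-0.0007  0.0003  0.0122] | per 1 [-0.0007  0.0003  0.0122]
```

{"name": "carry_out", "arguments": {
  "increments": "0.1 0 0 0.0015 0 0 0;0.1 0 0 0.0015 0 0 0;0.1 0 0 0.0015 0 0 0;0.1 0 0 0.0015 0 0 0;0.1 0 0 0.0015 0 0 0;0.1 0 0 0 0 0 0;0.1 0 0 0 0 0 0"
}}

```text
time_s: 61.42
tool_pos: [0.6145, -0.0436, 0.1828]
tool_rot: [-179.9, 0.1, 61.7]
force: [-0.6, 0.1, -4.1]
grip_width: 0.0209
```

```bash
python3 go.py .6142 -.0443 .1775 62 1
```

```text
t 61.42 pos [ 0.6145 -0.0436  0.1828] rot [-1.7992e+02  1.1000e-01  6.1690e+01] w 0.0209 F [-0.6  0.1 -4.1] j7 -38.4
turn z tot -0.31 rows 1 shift tot [-0.0008  0.      0.0053] | per 1 [-0.0008  0.      0.0053]
```

{"name": "carry_out", "arguments": {
  "increments": "0.1 0 0 0.0015 0 0 0;0.1 0 0 0.0015 0 0 0;0.1 0 0 0.001 0 0 0;0.1 0 0 0 0 0 0;0.1 0 0 0 0 0 0"
}}

```text
time_s: 62.05
tool_pos: [0.6146, -0.0435, 0.1795]
tool_rot: [-179.9, 0.1, 61.7]
force: [-1.0, -0.2, -1.5]
grip_width: 0.0208
```

```bash
python3 go.py .6142 -.0443 .1775 62 1
```

```text
t 62.05 pos [ 0.6146 -0.0435  0.1795] rot [-1.7994e+02  1.3000e-01  6.1680e+01] w 0.0208 F [-1.  -0.2 -1.5] j7 -38.5
turn z tot -0.32 rows 1 shift tot [-0.0009  0.      0.002 ] | per 1 [-0.0009  0.      0.002 ]
```

{"name": "carry_out", "arguments": {
  "increments": "0.1 0 0 0.0012 0 0 0;0.1 0 0 0 0 0 0;0.1 0 0 0 0 0 0"
}}

```text
time_s: 62.42
tool_pos: [0.6146, -0.0434, 0.1785]
tool_rot: [-179.9, 0.1, 61.7]
force: [-2.4, -0.6, -0.5]
grip_width: 0.0211
```

```bash
python3 go.py .6142 -.0443 .1775 62 1
```

```text
t 62.42 pos [ 0.6146 -0.0434  0.1785] rot [-1.7995e+02  1.3000e-01  6.1690e+01] w 0.0211 F [-2.4 -0.6 -0.5] j7 -38.6
turn z tot -0.31 rows 1 shift tot [-0.0009  0.0001  0.001 ] | per 1 [-0.0009  0.0001  0.001 ]
```

{"name": "carry_out", "arguments": {
  "increments": "0.28 0 0 0 0 0 0;0.45 0 0 0 0 0 0;0.5 0 0 0 0 0 0;0.5 0 0 0 0 0 0;0.5 0 0 -0.02 0 0 0;0.5 0 0 -0.04 0 0 0;0.5 0 0 -0.02 0 0 0;0.5 0 0 0 0 0 0;0.5 0 0 0 0 0 0"
}}

```text
time_s: 63.55
tool_pos: [0.6169, -0.043, 0.2665]
tool_rot: [179.6, -0.1, 61.7]
force: [-0.8, 0.4, -0.1]
grip_width: 0.0433
```

```bash
python3 go.py .614 -.045 .173 62 1;python3 - <<'E'
from h import *
p=snap('side','s15'); cv2.imwrite('pics/s15c.png',cv2.resize(p['img'][100:260,260:440],None,fx=4,fy=3.7,interpolation=cv2.INTER_CUBIC))
E
```

```text
t 63.55 pos [ 0.6169 -0.043   0.2665] rot [ 1.7961e+02 -9.0000e-02  6.1710e+01] w 0.0433 F [-0.8  0.4 -0.1] j7 -36.4
turn z tot -0.29 rows 1 shift tot [-0.0032 -0.0016  0.0935] | per 1 [-0.0032 -0.0016  0.0935]
```

View pics/s15c.png

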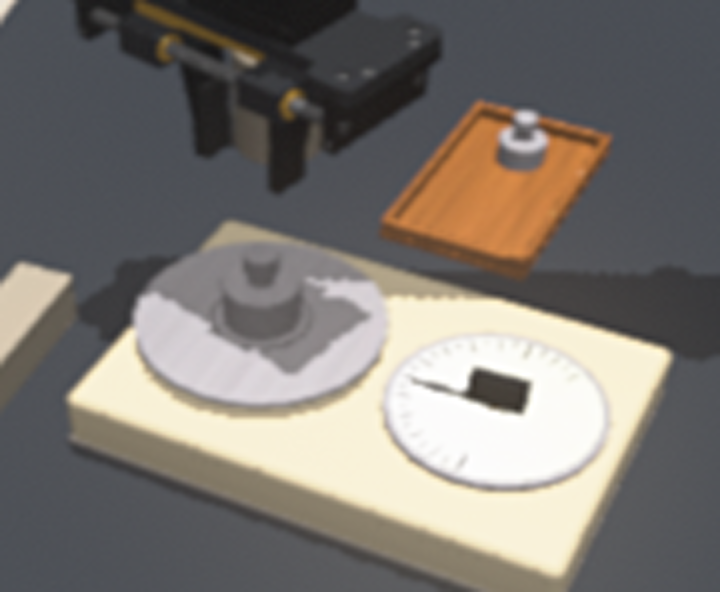

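{"name": "carry_out", "arguments": {
  "increments": "0.5 0 0 0 0 0 0;0.5 0 0 0 0 0 0;0.5 0 0 0 0 0 0;0.5 0 0 0 0 0 0;0.5 0 0 0 0 0 0;0.5 0 0 0 0 0 0;0.5 0 0 0 0 0 0;0.5 0 0 0 0 0 0;0.5 0 0 0 0 0 0;0.5 0 0 0 0 0 0;0.5 0 0 0 0 0 0;0.5 0 0 0 0 0 0;0.5 0 0 0 0 0 0;0.5 0 0 0 0 0 0;0.5 0 0 0 0 0 0;0.5 0 0 0 0 0 0;0.5 0 0 0 0 0 0;0.5 0 0 0 0 0 0"
}}

```text
time_s: 65.85
tool_pos: [0.616, -0.043, 0.2639]
tool_rot: [179.8, -0.0, 61.7]
force: [0.6, -0.2, -0.6]
grip_width: 0.0436
```

{"name": "carry_out", "arguments": {
  "increments": "0.5 -0.002 -0.001 0.02 0.3 0 0;0.5 0 0 0.03 0 0 0;0.5 0 0 0.015 0 0 0;0.5 0 0 0.01 0 0 0;0.5 0 0 0 0 0 0;0.5 0 0 0 0 0 0"
}}

```text
time_s: 66.6
tool_pos: [0.6134, -0.0447, 0.184]
tool_rot: [-179.8, -0.0, 61.7]
force: [-0.5, 0.5, 1.2]
grip_width: 0.0437
```

```bash
python3 go.py .6146 -.0434 .1785 62 1;python3 - <<'E'
from h import *
p=snap('side','s16'); cv2.imwrite('pics/s16c.png',cv2.resize(p['img'][100:260,260:440],None,fx=4,fy=3.7,interpolation=cv2.INTER_CUBIC))
E
```

```text
t 66.6 pos [ 0.6134 -0.0447  0.184 ] rot [-179.77   -0.     61.71] w 0.0437 F [-0.5  0.5  1.2] j7 -38.1
turn z tot -0.29 rows 1 shift tot [0.0017 0.0004 0.0055] | per 1 [0.0017 0.0004 0.0055]
```

View pics/s16c.png

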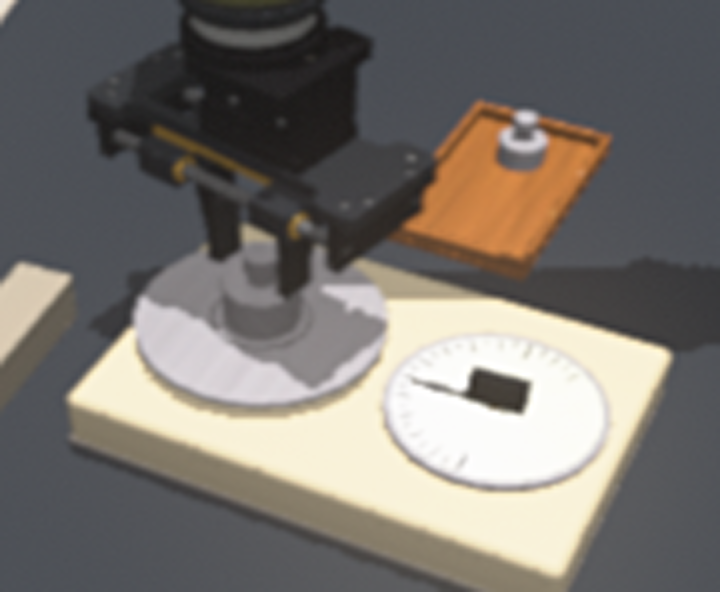

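{"name": "carry_out", "arguments": {
  "increments": "0.5 0.0015 0 0.0045 0 0 0;0.5 0 0 0 0 0 0;0.5 0 0 0 0 0 0"
}}

```text
time_s: 67.03
tool_pos: [0.615, -0.0432, 0.1807]
tool_rot: [-179.9, -0.0, 61.7]
force: [-0.2, 0.2, -0.4]
grip_width: 0.0435
```

```bash
python3 go.py .6146 -.0434 .1785 62 1
```

```text
t 67.03 pos [ 0.615  -0.0432  0.1807] rot [-1.7991e+02 -5.0000e-02  6.1710e+01] w 0.0435 F [-0.2  0.2 -0.4] j7 -38.4
turn z tot -0.29 rows 1 shift tot [-0.0004 -0.0002  0.0022] | per 1 [-0.0004 -0.0002  0.0022]
```

{"name": "carry_out", "arguments": {
  "increments": "0.1 0 0 0 0 0 0;0.1 0 0 0 0 0 0;0.1 0 0 0 0 0 0;0.1 0 0 0 0 0 0;0.1 0 0 -0.005 0 0 0;0.1 0 0 -0.02 0 0 0;0.1 0 0 -0.03 0 0 0;0.1 0 0 -0.02 0 0 0;0.1 0 0 0 0 0 0;0.1 0 0 0 0 0 0",
  "force": 30
}}

```text
time_s: 68.28
tool_pos: [0.6131, -0.0434, 0.2581]
tool_rot: [-179.6, 0.1, 61.7]
force: [-0.5, -0.0, -4.8]
grip_width: 0.0209
```

```bash
python3 go.py .513 -.264 .25 61.7 10
```

```text
t 68.28 pos [ 0.6131 -0.0434  0.2581] rot [-1.7962e+02  7.0000e-02  6.1720e+01] w 0.0209 F [-0.5 -0.  -4.8] j7 -36.3
turn z tot 0.02 rows 1 shift tot [-0.2416  0.0165  0.0081] | per 10 [-0.0242  0.0016  0.0008]
```

{"name": "carry_out", "arguments": {
  "increments": "0.1 -0.0225 0.0016 0 0 0 0;0.1 -0.0225 0.0016 0 0 0 0;0.1 -0.0225 0.0016 0 0 0 0;0.1 -0.0225 0.0016 0 0 0 0;0.1 -0.0225 0.0016 0 0 0 0;0.1 -0.0225 0.0016 0 0 0 0;0.1 -0.0225 0.0016 0 0 0 0;0.1 -0.0225 0.0016 0 0 0 0;0.1 -0.0225 0.0016 0 0 0 0;0.1 -0.0225 0.0016 0 0 0 0;0.1 -0.01 0 0 0 0 0;0.1 0 0 0 0 0 0;0.1 0 0 0 0 0 0;0.1 0 0 0 0 0 0"
}}

```text
time_s: 70.03
tool_pos: [0.5071, -0.2592, 0.244]
tool_rot: [-178.2, 0.0, 62.1]
force: [-0.3, -0.5, -4.7]
grip_width: 0.0209
```

```bash
python3 go.py .513 -.264 .15 61.7 1;python3 - <<'E'
from h import *
p=snap('side','s17'); cv2.imwrite('pics/s17c.png',cv2.resize(p['img'][80:260,260:450],None,fx=4,fy=3.3,interpolation=cv2.INTER_CUBIC))
p=snap('top','t17'); cv2.imwrite('pics/t17c.png',cv2.resize(p['img'][215:295,290:390],None,fx=7,fy=7,interpolation=cv2.INTER_CUBIC))
E
```

```text
t 70.03 pos [ 0.5071 -0.2592  0.244 ] rot [-1.7821e+02  2.0000e-02  6.2100e+01] w 0.0209 F [-0.3 -0.5 -4.7] j7 -10.0
turn z tot 0.4 rows 1 shift tot [-0.0014  0.0074  0.094 ] | per 1 [-0.0014  0.0074  0.094 ]
```

View pics/s17c.png

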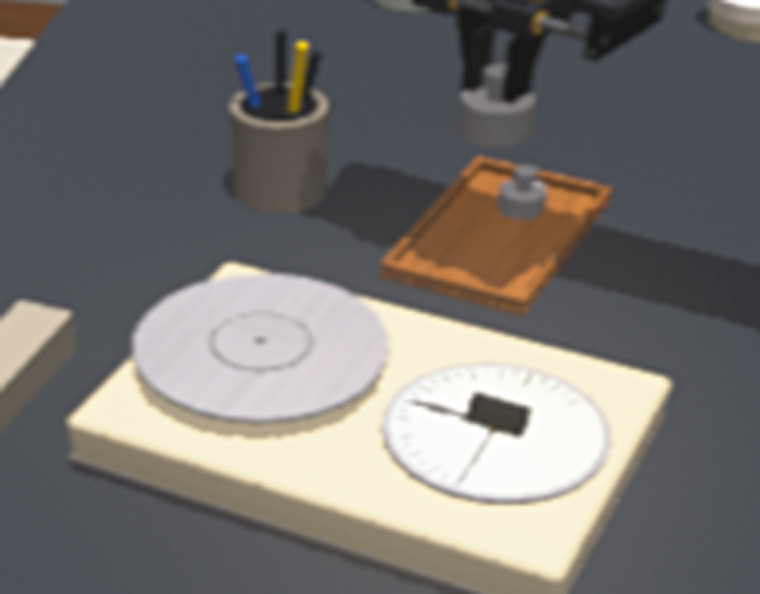

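View pics/t17c.png

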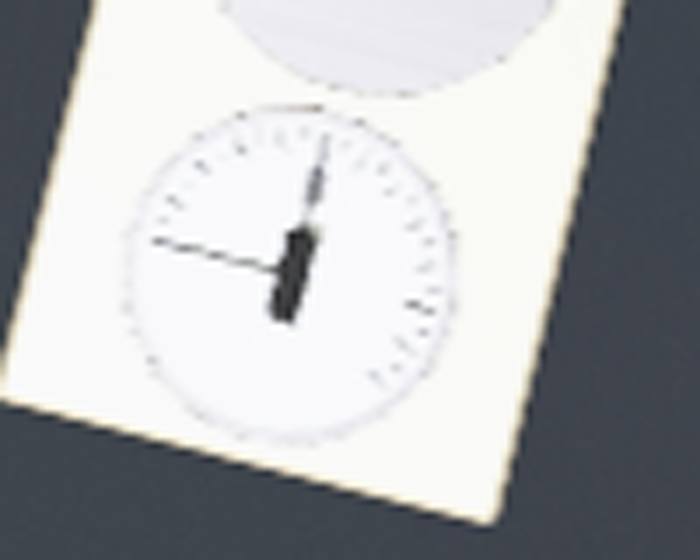

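{"name": "carry_out", "arguments": {
  "increments": "0.1 -0.001 0.006 0.02 -1.8 0 0.4;0.1 0 0 0.03 0 0 0;0.1 0 0 0.03 0 0 0;0.1 0 0 0.01 0 0 0;0.1 0 0 0 0 0 0;0.1 0 0 0 0 0 0"
}}

```text
time_s: 70.88
tool_pos: [0.5147, -0.2615, 0.1549]
tool_rot: [179.6, 0.0, 61.9]
force: [0.5, 0.5, -4.5]
grip_width: 0.0211
```

```bash
python3 go.py .513 -.264 .116 61.7 1
```

```text
t 70.88 pos [ 0.5147 -0.2615  0.1549] rot [1.7961e+02 1.0000e-02 6.1880e+01] w 0.0211 F [ 0.5  0.5 -4.5] j7 -12.9
turn z tot 0.18 rows 1 shift tot [-0.003  -0.0003  0.0389] | per 1 [-0.003  -0.0003  0.0389]
```

{"name": "carry_out", "arguments": {
  "increments": "0.1 -0.002 0 0.01 0 0 0;0.1 0 0 0.01 0 0 0;0.1 0 0 0.008 0 0 0;0.1 0 0 0.004 0 0 0;0.1 0 0 0 0 0 0;0.1 0 0 0 0 0 0"
}}

```text
time_s: 71.62
tool_pos: [0.5149, -0.2642, 0.1225]
tool_rot: [179.4, 0.0, 61.9]
force: [0.2, -0.4, -5.2]
grip_width: 0.0209
```

```bash
python3 go.py .513 -.264 .114 61.7 1
```

```text
t 71.62 pos [ 0.5149 -0.2642  0.1225] rot [1.7944e+02 3.0000e-02 6.1850e+01] w 0.0209 F [ 0.2 -0.4 -5.2] j7 -13.9
turn z tot 0.15 rows 1 shift tot [-0.0007 -0.0018  0.0085] | per 1 [-0.0007 -0.0018  0.0085]
```

{"name": "carry_out", "arguments": {
  "increments": "0.1 -0.0007 -0.001 0.004 0.5 0 0;0.1 0 0 0.003 0 0 0;0.1 0 0 0.003 0 0 0;0.1 0 0 0 0 0 0"
}}

```text
time_s: 72.12
tool_pos: [0.5145, -0.2647, 0.1146]
tool_rot: [179.9, 0.1, 61.8]
force: [0.0, -0.8, -5.5]
grip_width: 0.021
```

```bash
python3 go.py .513 -.264 .114 61.7 1
```

```text
t 72.12 pos [ 0.5145 -0.2647  0.1146] rot [1.7987e+02 9.0000e-02 6.1840e+01] w 0.021 F [ 0.  -0.8 -5.5] j7 -14.2
turn z tot 0.14 rows 1 shift tot [-0.0001 -0.0017  0.0006] | per 1 [-0.0001 -0.0017  0.0006]
```

{"name": "carry_out", "arguments": {
  "increments": "0.1 0 0 0.0015 0 0 0;0.1 0 0 0.0015 0 0 0;0.1 0 0 0 0 0 0"
}}

```text
time_s: 72.5
tool_pos: [0.5148, -0.2647, 0.1144]
tool_rot: [179.9, 0.2, 61.8]
force: [0.2, -0.2, -5.4]
grip_width: 0.0209
```

```bash
python3 go.py .513 -.264 .114 61.7 1
```

```text
t 72.5 pos [ 0.5148 -0.2647  0.1144] rot [179.86   0.18  61.84] w 0.0209 F [ 0.2 -0.2 -5.4] j7 -14.3
turn z tot 0.14 rows 1 shift tot [-0.0002 -0.002   0.0004] | per 1 [-0.0002 -0.002   0.0004]
```

{"name": "carry_out", "arguments": {
  "increments": "0.1 0 0 0.003 0 0 0"
}}

```text
time_s: 72.62
tool_pos: [0.515, -0.2649, 0.114]
tool_rot: [179.9, 0.3, 61.8]
force: [-11.1, 4.7, 30.5]
grip_width: 0.0211
```

{"name": "carry_out", "arguments": {
  "increments": "0.1 0 0 0.003 0 0 0"
}}

```text
time_s: 72.75
tool_pos: [0.5151, -0.2648, 0.1141]
tool_rot: [179.9, 0.4, 61.8]
force: [-9.8, 4.1, 23.2]
grip_width: 0.0207
```

```bash
python3 go.py .513 -.264 .114 61.7 1;python3 - <<'E'
from h import *
p=snap('side','s18'); cv2.imwrite('pics/s18c.png',cv2.resize(p['img'][80:180,330:450],None,fx=6,fy=6,interpolation=cv2.INTER_CUBIC))
E
```

```text
t 72.75 pos [ 0.5151 -0.2648  0.1141] rot [179.91   0.35  61.81] w 0.0207 F [-9.8  4.1 23.2] j7 -14.6
turn z tot 0.11 rows 1 shift tot [-0.0003 -0.0023  0.0001] | per 1 [-0.0003 -0.0023  0.0001]
```

View pics/s18c.png

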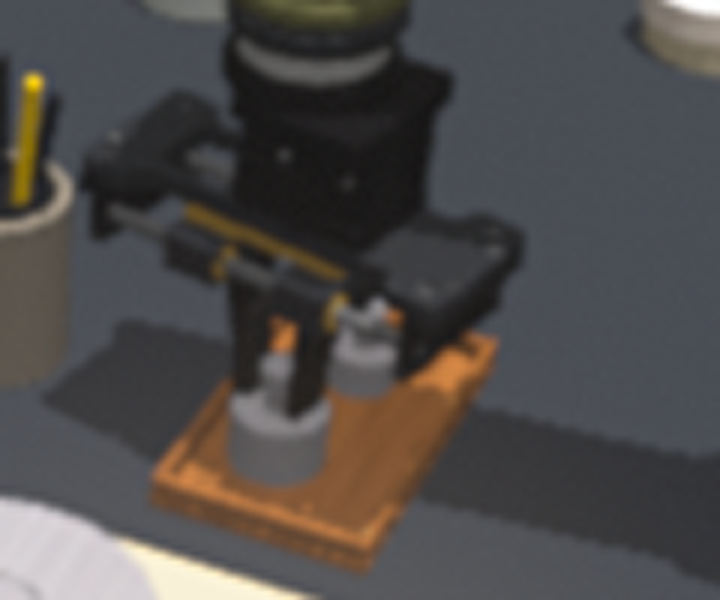

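{"name": "carry_out", "arguments": {
  "increments": "0.1 0 0 0 0 0 0;0.1 0 0 0 0 0 0;0.4 0 0 0 0 0 0;0.45 0 0 0 0 0 0;0.45 0 0 0 0 0 0;0.45 0 0 -0.02 0 0 0;0.45 0 0 -0.04 0 0 0;0.5 0 0 -0.05 0 0 0;0.5 0 0 -0.03 0 0 0;0.5 0 0 0 0 0 0"
}}

```text
time_s: 74.05
tool_pos: [0.5176, -0.264, 0.2649]
tool_rot: [179.4, 0.3, 61.9]
force: [-0.5, 0.7, 0.1]
grip_width: 0.0433
```

{"name": "carry_out", "arguments": {
  "increments": "0.5 -0.04 0 0 0 0 0;0.5 -0.04 0 0 0 0 0;0.5 -0.04 0 0 0 0 0;0.5 -0.04 0 0 0 0 0;0.5 -0.04 0 0 0 0 0;0.5 0 0 0 0 0 0;0.5 0 0 0 0 0 0;0.5 0 0 0 0 0 0"
}}

```text
time_s: 75.05
tool_pos: [0.4211, -0.4416, 0.2636]
tool_rot: [179.5, 0.2, 62.3]
force: [-0.2, -0.1, 0.6]
grip_width: 0.0434
```

```bash
python3 - <<'E'
from h import *
print(get_obs()['tool_pos'])
p=snap('side','s19'); cv2.imwrite('pics/s19c.png',cv2.resize(p['img'][80:400,210:450],None,fx=2.5,fy=1.85,interpolation=cv2.INTER_CUBIC))
p=snap('top','t19'); cv2.imwrite('pics/t19c.png',cv2.resize(p['img'][110:310,180:480],None,fx=2.66,fy=2.66,interpolation=cv2.INTER_CUBIC))
for t in ['chip1','weight_small','weight_large']:
    for m in masks_of(t,p)[:4]: print(t,round(m['confidence'],2),m['bbox'])
E
```

```text
[ 0.42109025 -0.44157828  0.26361798]
chip1 0.69 [207.7, 239.7, 223.3, 254.2]
chip1 0.41 [222.1, 250.3, 232.5, 265.4]
weight_small 0.42 [438.9, 245.3, 451.7, 255.8]
weight_small 0.18 [289.3, 162.5, 386.4, 291.1]
weight_large 0.7 [418.3, 229.3, 431.3, 246.3]
```

View pics/s19c.png

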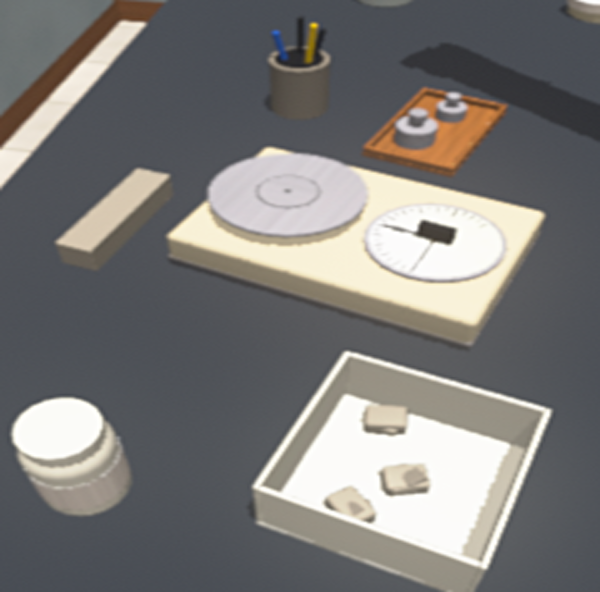

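View pics/t19c.png

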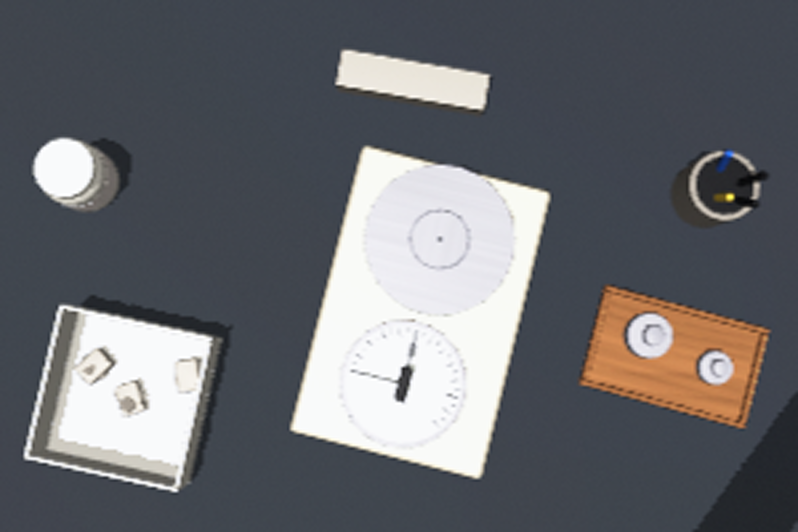

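```bash
python3 - <<'E'
from h import *
p=snap('top','t20'); I=p['img']
def q(x,y,z): return atz(p,(x+.5)/7-.5+290,(y+.5)/7-.5+215,z)[:2]
c=np.array([.4657,-.0071])
for n,x,y,z in [('tip',323,140,.065),('hand wide',315,185,.065),('500mark',323,147,.061),('zeromark',160,243,.061),('1kg',422,307,.061),('load tip',153,240,.063)]:
    d=q(x,y,z)-c; print(n,np.linalg.norm(d).round(4),(75.6-np.degrees(np.arctan2(d[1],d[0]))).round(1))
a=I[222:262,310:350]; cv2.imwrite('pics/d20.png',cv2.resize(a,None,fx=14,fy=14,interpolation=cv2.INTER_CUBIC))
E
```

```text
tip 0.0546 88.6
hand wide 0.0367 89.8
500mark 0.052 89.3
zeromark 0.0536 -0.3
1kg 0.0523 179.2
load tip 0.0566 0.3
```

View pics/d20.png

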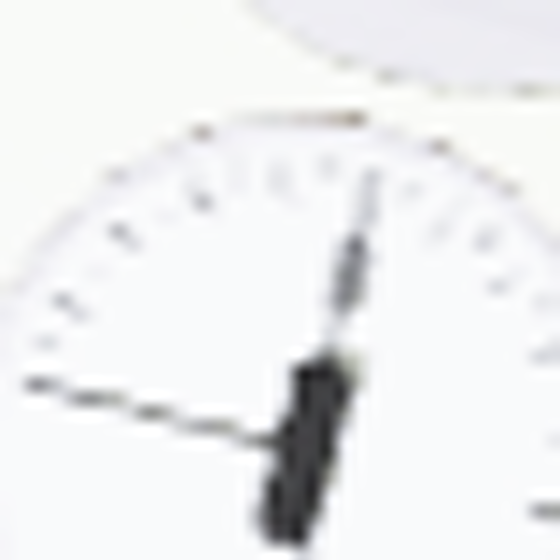

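The peak hand lies on the 500 g mark within about 1° and the load pointer is on zero, so I'm handing in.

```bash
python3 -c "
from cell import *
print(sign_off())"
```

```text
the job is handed in; nothing more can be done
None
```

The job is done and handed in at about 75 s of the 210 s allowed.

- **Mortar lumps:** there were three on the pan, and all three are in the waste tub.
- **Peak pointer reset:** I turned the knob back to its zero stop with one regrip. In the pictures the peak hand then lay over the load pointer at 0.
- **Small weight:** it was lowered onto the middle of the pan, released and left standing for over 2 s. It then went back upright in the tray, about 4 mm from its old spot.
- **Large weight:** I did the same with this one, lowering it in steps of 1 to 1.5 mm. It is also back upright in the tray.

**Last checks:** in the final pictures the pan is empty, both weights stand in the tray, and the load pointer is at 0. The peak pointer reads 500 g within about 1° (roughly 5 g). The jar, pen pot and prism look unmoved, and the arm is clear of everything.

**Things that disagreed:**
- **Force when setting weights down:** the reading stayed at the held weight even with the weight touching the tray. A harder test push then pressed the large weight onto the tray with about 30 N before I let go. The small weight was let go without a clear reading, with under about 1 mm to drop.
- **Lump detection:** in the last picture the network found only two of the three lumps, but all three are visible in the tub.

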